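Sort the sample tongs by their hinges

TASK

Work the hinge of each of the three tongs by squeezing its handles together: any that closes all the way is free and goes, fully closed, into the green stock tray; any that jams before it is closed is seized and goes into the orange repair tray. Lay each one down flat on the tray's floor, not dropped and not on top of another, and leave the bottle, the bowl and the tube rack where they are.

Things in the scene. Friction and masses are not known exactly. Their poses are not given: they have to be found in the camera images.
- tongs_a: one of three alike tongs: crossed steel levers, blue handles, round grey hinge housing (76 mm across, 18 high), 200 mm long, 14 mm thick, 0.14 kg, flat; free or seized by chance each time (none to all three), unseen. Origin on the hinge axis at the underside; z up; x towards the jaws (tips at +82, handle ends at -118). First lever's straight handle: x -25 to -111, y = +10, 8 mm wide in y; the second mirrors it when closed. Mass centre 24 mm behind the hinge
- tongs_a_grip1 (a point): grip point in the middle of the first lever's handle of tongs_a, 65 mm behind the hinge, 7 mm above the underside; the outer face of the handle is 4 mm further out
- tongs_a_grip2 (a point): the same point on the second handle. grip1 to grip2: 20 mm when fully closed (28 mm over the handles), 40 to 47 mm at the start (hinge open 0.32 to 0.42 rad). No spring: stays where left. Free: closes right down under 5 N of squeeze. Seized: moves freely, then jams at about 35 mm (hinge 0.24 rad); the jam gives a little: 39 to 43 mm over the handles under 20 N, 33 to 36 under 60 N
- tongs_b: one of three alike tongs: crossed steel levers, blue handles, round grey hinge housing (76 mm across, 18 high), 200 mm long, 14 mm thick, 0.14 kg, flat; free or seized by chance each time (none to all three), unseen. Origin on the hinge axis at the underside; z up; x towards the jaws (tips at +82, handle ends at -118). First lever's straight handle: x -25 to -111, y = +10, 8 mm wide in y; the second mirrors it when closed. Mass centre 24 mm behind the hinge
- tongs_b_grip1 (a point): grip point in the middle of the first lever's handle of tongs_b, 65 mm behind the hinge, 7 mm above the underside; the outer face of the handle is 4 mm further out
- tongs_b_grip2 (a point): the same point on the second handle. grip1 to grip2: 20 mm when fully closed (28 mm over the handles), 40 to 47 mm at the start (hinge open 0.32 to 0.42 rad). No spring: stays where left. Free: closes right down under 5 N of squeeze. Seized: moves freely, then jams at about 35 mm (hinge 0.24 rad); the jam gives a little: 39 to 43 mm over the handles under 20 N, 33 to 36 under 60 N
- tongs_c: one of three alike tongs: crossed steel levers, blue handles, round grey hinge housing (76 mm across, 18 high), 200 mm long, 14 mm thick, 0.14 kg, flat; free or seized by chance each time (none to all three), unseen. Origin on the hinge axis at the underside; z up; x towards the jaws (tips at +82, handle ends at -118). First lever's straight handle: x -25 to -111, y = +10, 8 mm wide in y; the second mirrors it when closed. Mass centre 24 mm behind the hinge
- tongs_c_grip1 (a point): grip point in the middle of the first lever's handle of tongs_c, 65 mm behind the hinge, 7 mm above the underside; the outer face of the handle is 4 mm further out
- tongs_c_grip2 (a point): the same point on the second handle. grip1 to grip2: 20 mm when fully closed (28 mm over the handles), 40 to 47 mm at the start (hinge open 0.32 to 0.42 rad). No spring: stays where left. Free: closes right down under 5 N of squeeze. Seized: moves freely, then jams at about 35 mm (hinge 0.24 rad); the jam gives a little: 39 to 43 mm over the handles under 20 N, 33 to 36 under 60 N
- stock_tray: fixed open tray, green plastic, for stock (free tongs); outside 290 (x) by 240 (y) by 24 mm high, wall and floor 4 mm; origin at the centre of its underside, axes along its sides, z up. It stands to the left or the right of the tongs, the other tray opposite; it has room for three tongs side by side about 75 mm apart, lying along its y
- repair_tray: fixed open tray, orange plastic, for repair (seized tongs); outside 290 (x) by 240 (y) by 24 mm high, wall and floor 4 mm; origin at the centre of its underside, axes along its sides, z up. It stands to the left or the right of the tongs, the other tray opposite; it has room for three tongs side by side about 75 mm apart, lying along its y
- reagent_bottle: bystander: loose amber bottle, 72 mm across, 160 mm high, beyond the tongs; origin at the centre of its underside
- sieve_bowl: bystander: loose steel bowl, 140 mm across, 55 mm high, beyond the tongs; origin at the centre of its underside
- tube_rack: bystander: loose grey rack 50 by 130 mm with capped tubes, 87 mm high in all, beyond the tongs; origin at the centre of its underside
Mind the look-alikes: they are no part of the job. Leave any pink look-alike of the tongs_c alone.

How it is judged:
At the end, for the whole second after the job is handed in: Free tongs in the stock tray, closed (grip points under 24 mm apart); seized ones in the repair tray; each with its hinge pin within 135 mm (x) and 115 mm (y) of the tray's centre, its underside under 11 mm above the tray's underside, tilt under 0.1 rad, at rest (((z of tongs_a_pawl_c0 in the frame of tongs_a below 0.0085 m and x of tongs_a in the frame of stock_tray between -0.135 and 0.135 m and y of tongs_a in the frame of stock_tray between -0.115 and 0.115 m and z of tongs_a in the frame of stock_tray below 0.011 m and angle between tongs_a's own z axis and vertical below 0.1 rad and linear speed of tongs_a below 0.02 m/s and distance between tongs_a_grip1 and tongs_a_grip2 below 0.024 m) or (z of tongs_a_pawl_c0 in the frame of tongs_a above 0.0085 m and x of tongs_a in the frame of repair_tray between -0.135 and 0.135 m and y of tongs_a in the frame of repair_tray between -0.115 and 0.115 m and z of tongs_a in the frame of repair_tray below 0.011 m and angle between tongs_a's own z axis and vertical below 0.1 rad and linear speed of tongs_a below 0.02 m/s)) and ((z of tongs_b_pawl_c0 in the frame of tongs_b below 0.0085 m and x of tongs_b in the frame of stock_tray between -0.135 and 0.135 m and y of tongs_b in the frame of stock_tray between -0.115 and 0.115 m and z of tongs_b in the frame of stock_tray below 0.011 m and angle between tongs_b's own z axis and vertical below 0.1 rad and linear speed of tongs_b below 0.02 m/s and distance between tongs_b_grip1 and tongs_b_grip2 below 0.024 m) or (z of tongs_b_pawl_c0 in the frame of tongs_b above 0.0085 m and x of tongs_b in the frame of repair_tray between -0.135 and 0.135 m and y of tongs_b in the frame of repair_tray between -0.115 and 0.115 m and z of tongs_b in the frame of repair_tray below 0.011 m and angle between tongs_b's own z axis and vertical below 0.1 rad and linear speed of tongs_b below 0.02 m/s)) and ((z of tongs_c_pawl_c0 in the frame of tongs_c below 0.0085 m and x of tongs_c in the frame of stock_tray between -0.135 and 0.135 m and y of tongs_c in the frame of stock_tray between -0.115 and 0.115 m and z of tongs_c in the frame of stock_tray below 0.011 m and angle between tongs_c's own z axis and vertical below 0.1 rad and linear speed of tongs_c below 0.02 m/s and distance between tongs_c_grip1 and tongs_c_grip2 below 0.024 m) or (z of tongs_c_pawl_c0 in the frame of tongs_c above 0.0085 m and x of tongs_c in the frame of repair_tray between -0.135 and 0.135 m and y of tongs_c in the frame of repair_tray between -0.115 and 0.115 m and z of tongs_c in the frame of repair_tray below 0.011 m and angle between tongs_c's own z axis and vertical below 0.1 rad and linear speed of tongs_c below 0.02 m/s))); the robot touches nothing.
It fails at once if bottle, bowl or tube rack disturbed (moved over 30 mm or tipped) (distance of any of reagent_bottle, sieve_bowl, tube_rack from where it was at the start of the episode above 0.03 m or angle between any of reagent_bottle, sieve_bowl, tube_rack's own z axis and vertical above 0.3 rad).
It fails at once if tongs_a dropped or thrown (faster than 0.9 m/s while out of the fingers) (linear speed of tongs_a above 0.9 m/s and contact force between the fingers and tongs_a below 0.02 N).
It fails at once if tongs_b dropped or thrown (faster than 0.9 m/s while out of the fingers) (linear speed of tongs_b above 0.9 m/s and contact force between the fingers and tongs_b below 0.02 N).
It fails at once if tongs_c dropped or thrown (faster than 0.9 m/s while out of the fingers) (linear speed of tongs_c above 0.9 m/s and contact force between the fingers and tongs_c below 0.02 N).
It also fails if it takes over 72 s, if anything falls off the work surface, if the arm or the gripper's body presses on something with over 40 N, if the wrist force passes 120 N, or if a joint passes its speed limit or range.

ROBOT

A 6-joint arm with a two-finger parallel gripper is mounted at the origin on the work surface. World frame = base frame: x ahead of the robot, y to its left, z up, the work surface at z = 0. Lengths are in m, angles in rad, forces in N, time in s.
With the tool pointing down it reaches from about 0.35 to 0.975 m from the base axis. Payload 4.9 kg.
Tool frame: the origin (TCP) lies at the very end of the fingers, on their centre line; the grasp point (between the pads) lies 19 mm behind it; x points along the fingers, z is the direction in which the jaws open and shut, and the axes are right-handed (so a half turn about x gives the same grasp; the last joint's range is limited). The gripper opens to 85 mm and grips with 20 to 120 N. Pads are 22 mm wide; open, the fingers measure 114 mm over their backs; the gripper's body (76 mm by 85 mm) begins 54 mm behind the grasp point. The pads swing forward as they close: fully open they stand 13 mm farther back than shut.
Start: joints at [-1.361, 0.053, 1.613, -0, 1.476, -0.119], TCP at [0.202, -0.592, 0.231] pointing down, gripper open.
Joint ranges: [-3.01, 3.01], [-1.01, 2.22], [0.06, 2.58], [-1.02, 4.17], [0.09, 2.62], [-3.14, 3.14]. Speed limits (rad/s): [2.57, 2.57, 3.14, 3.14, 3.14, 3.14].

INTERFACE

Orientations are given as a unit quaternion [w, x, y, z].
In Python, from plant import manip, viewer gives the robot as it stands.
- The arm moves only by the shell command python3 -m inch 'ROWS'. ROWS is JSON, a list of rows, each an object with "fingers": the opening, from -1 (shut) to 1 (fully open), so that 0 is half open; "delta_pos": the shift along the tool's x, y, z in cm, a list of three; "twist": the turn, a rotation vector about the tool's x, y, z in degrees, a list of three. A call has 1 to 5 rows; each row shifts and turns the commanded pose from where the row before left it, along the tool's axes as they then stand; what a row does not reach is not made up. A row lasts 1/8 s, in which the tool goes at most 62.5 mm and 10.7 degrees, less where a joint would pass 70% of its speed; a pose out of reach is approached as far as the arm can. A call is refused whole if a number of a shift passes 6.25 or a number of a turn 10.7, either way. A call with a gripper value outside its range is refused whole. The fingers move at their own pace and stop on an object; the grip force is fixed at half the most. Time passes only in rows, so rows that do not move let the fingers close. It gives the time, the measured TCP pose, the force and the opening at its end, in the units of the state.
- manip.state(): the state, without advancing time (a new reading comes with each control period).
- viewer.grab_frame(name): name is "scene" or "side" or "wrist"; returns a dict with "pixels" (400x640x3 uint8, blue, green, red), "range_z" (400x640 float32, m along the optical axis (not along the pixel's ray), 0 where there is no reading), "K" (3x3 intrinsics, pixels), "pose" (4x4, takes a point from camera to world coordinates). Camera axes: x right, y down, z forward; pixel columns grow to the right and rows downward; lengths in m; the calibration is good to about 2 mm. A picture is of the moment at which its call begins.
- manip.job_done(): hands the job in, once; it reports no verdict.
The state is a dict: "time": time; "joint_pos": joint angles; "joint_vel": joint speeds; "joint_efforts": joint torques, N m; "tool_pos": TCP position; "tool_rot": TCP orientation; "contact_force": force on the tool from outside, world axes, zero at the start; "ft_torque": the same for the moment, N m; "gripper_width": opening from 0.0 (shut) to 1.0 (fully open).
Only numpy, scipy, OpenCV 4.12 (cv2) and the standard library are available. Lean on these libraries where they do the work, as an engineer would, in place of code of your own. Each camera call takes 0.05 s, during which the arm holds its last target.

## Working session

There is one attempt and no reset: what is moved stays moved. The work goes in short steps, Python scripts to look and compute and a shell command to move; the robot and the scene stay as the last step left them, time stands still between calls to the robot, and variables do not carry over. Pictures are saved under pics/ and viewed, and the job is handed in when it is done.

```bash
ls; mkdir -p pics; cat > h.py <<'E'
import numpy as np, cv2
from plant import manip, viewer
def grab(n,fn=None):
    f=viewer.grab_frame(n)
    if fn: cv2.imwrite('pics/'+fn,f['pixels'])
    return f
def pt(f,u,v,z=None):
    K=f['K'];P=f['pose'];r=np.array([(u-K[0,2])/K[0,0],(v-K[1,2])/K[1,1],1.])
    if z is None: c=r*f['range_z'][int(v),int(u)]; return P[:3,:3]@c+P[:3,3]
    d=P[:3,:3]@r; return P[:3,3]+d*(z-P[2,3])/d[2]
def proj(f,p):
    P=f['pose'];c=P[:3,:3].T@(np.array(p)-P[:3,3]);q=f['K']@c;return q[:2]/q[2]
E
python3 - <<'E'
from h import *
import pickle
for n in ['scene','side','wrist']:
    f=grab(n,n+'0.png'); pickle.dump(f,open(n+'0.pkl','wb')); print(n,f['pose'][:3,3])
print(manip.state())
E
```

```text
pics
scene [1.19867511 0.43654995 1.12474459]
side [-0.19603241  0.66414399  0.98958684]
wrist [ 0.27779935 -0.56473444  0.37288703]
{'time': 0.15, 'joint_pos': array([-1.36100445e+00,  5.32014879e-02,  1.61399668e+00,  3.21447588e-05,
        1.47600090e+00, -1.18987929e-01]), 'joint_vel': array([-0.00031183, -0.00109246, -0.00497105,  0.0001277 , -0.00087349,
        0.00024109]), 'joint_efforts': array([ 7.76211164e-04, -3.94241560e+01, -3.70722127e+01, -1.80089037e-04,
        4.61792442e-03,  1.66845558e-05]), 'tool_pos': array([ 0.20171792, -0.59103201,  0.23033695]), 'tool_rot': array([ 0.57467183,  0.41182601,  0.57549541, -0.41104338]), 'contact_force': array([-0.2400259 , -0.53439294,  0.12707199]), 'ft_torque': array([ 0.02092124, -0.0145599 ,  0.02225797]), 'gripper_width': 0.9986243976208315}
```

View pics/scene0.png

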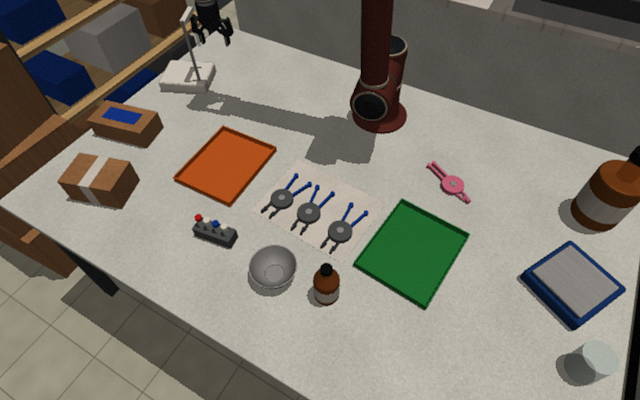

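View pics/side0.png

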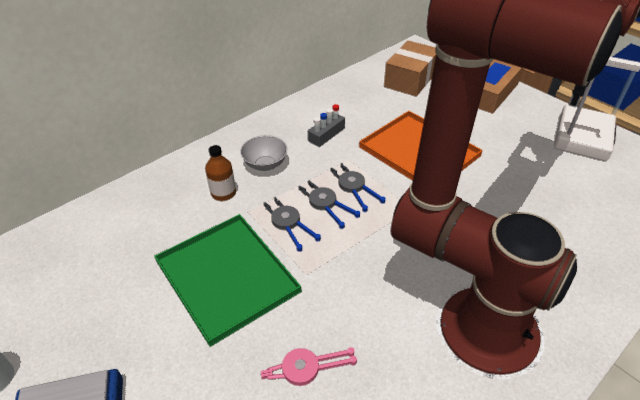

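View pics/wrist0.png

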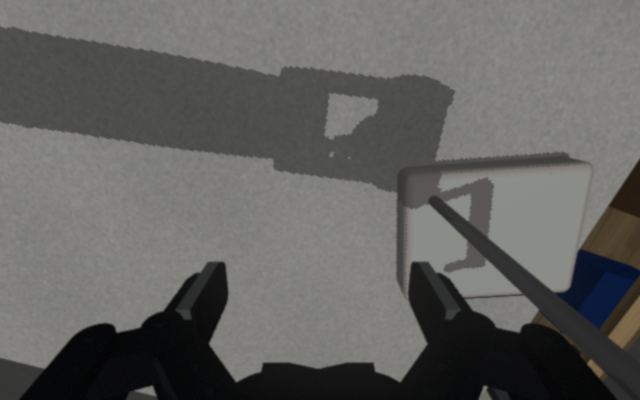

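The scene image shows three blue-handled tongs, hinges at about (282,199), (308,212) and (340,231). A pink look-alike is at (452,184), which I leave alone. The orange tray is at (226,165), the green one at (412,250), and a stand with a pole is close to the gripper. Next I'll enlarge the tongs.

```bash
python3 - <<'E'
from h import *
import pickle
s=pickle.load(open('scene0.pkl','rb'));d=pickle.load(open('side0.pkl','rb'))
cv2.imwrite('pics/c1.png',cv2.resize(s['pixels'][165:260,250:380],None,fx=6,fy=6,interpolation=cv2.INTER_CUBIC))
cv2.imwrite('pics/c2.png',cv2.resize(d['pixels'][155:260,255:390],None,fx=5.5,fy=5.5,interpolation=cv2.INTER_CUBIC))
for n,f,L in [('scene',s,[(282,199),(308,212),(340,231),(412,250),(226,165),(326,285),(272,270),(215,233),(190,15),(197,80)]),('side',d,[(352,181),(323,198),(285,217),(228,280),(420,148),(452,185)])]:
  for u,v in L: print(n,u,v,pt(f,u,v).round(3))
E
```

```text
scene 282 199 [ 0.551 -0.096  0.022]
scene 308 212 [0.552 0.005 0.018]
scene 340 231 [0.565 0.128 0.016]
scene 412 250 [0.51  0.348 0.003]
scene 226 165 [ 0.513 -0.36   0.007]
scene 326 285 [0.784 0.202 0.112]
scene 272 270 [0.776 0.012 0.001]
scene 215 233 [ 0.773 -0.193  0.045]
scene 190 15 [ 0.16  -0.728  0.297]
scene 197 80 [ 0.225 -0.72   0.05 ]
side 352 181 [ 0.536 -0.102  0.019]
side 323 198 [0.539 0.007 0.021]
side 285 217 [0.556 0.128 0.019]
side 228 280 [0.501 0.35  0.   ]
side 420 148 [0.211 0.067 0.424]
side 452 185 [0.147 0.04  0.36 ]
```

View pics/c1.png

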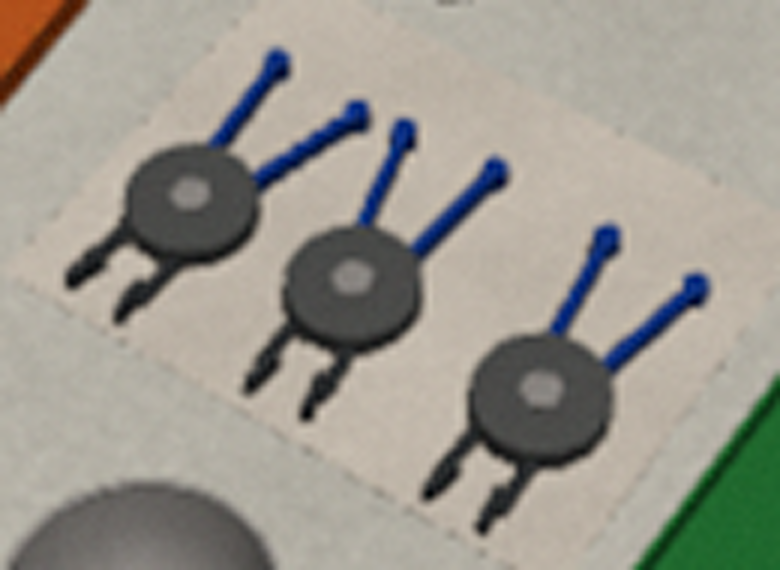

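View pics/c2.png

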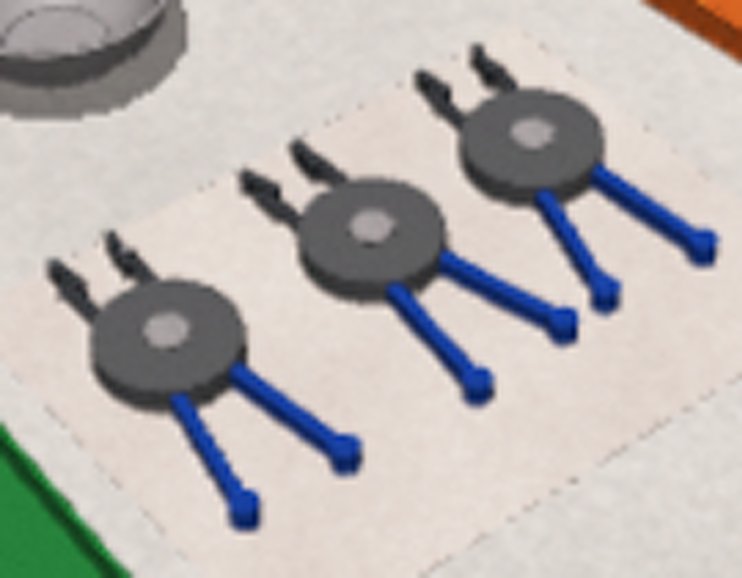

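```bash
python3 - <<'E'
from h import *
import pickle
s=pickle.load(open('scene0.pkl','rb'));d=pickle.load(open('side0.pkl','rb'))
A={'right':[(190,193),(277,66),(357,117)],'mid':[(352,279),(403,133),(494,173)],'left':[(541,389),(606,240),(696,290)]}
B={'left':[(166,330),(244,512),(346,455)],'mid':[(371,226),(478,388),(562,326)],'right':[(531,133),(605,294),(703,247)]}
for k in A:
  res=[]
  for f,L,sc,o in [(s,A[k],6,(250,165)),(d,B[k],5.5,(255,155))]:
    P=[pt(f,u/sc+o[0],v/sc+o[1],z)[:2] for (u,v),z in zip(L,(.019,.008,.008))]
    P[1:]=sorted(P[1:],key=lambda p:p[1]); res.append(P)
    print(k,np.round(P,4).tolist(),'len',[round(np.linalg.norm(P[i]-P[0]),4) for i in(1,2)],'gap',round(np.linalg.norm(P[1]-P[2]),4))
  P=np.mean(res,0); h=P[0]; g=[]; 
  for p in P[1:]: g.append(p-h)
  ax=-(g[0]/np.linalg.norm(g[0])+g[1]/np.linalg.norm(g[1])); yaw=np.degrees(np.arctan2(ax[1],ax[0]))
  op=np.degrees(np.arccos(g[0]@g[1]/np.linalg.norm(g[0])/np.linalg.norm(g[1])))
  print('  hinge',h.round(4),'yaw',yaw.round(1),'hinge open rad',round(np.radians(op)-2*np.arctan(10/114),3),'grip mid',(h-.065*np.array([np.cos(np.radians(yaw)),np.sin(np.radians(yaw))])).round(4))
from scipy.spatial.transform import Rotation as R
q=manip.state()['tool_rot'];print(R.from_quat(np.roll(q,-1)).as_matrix().round(3))
for n,lo,hi in [('green',(30,60,0),(90,255,255)),('orange',(5,150,100),(15,255,255))]:
  m=cv2.inRange(cv2.cvtColor(s['pixels'],cv2.COLOR_BGR2HSV),lo,hi); 
  nn,l,st,c=cv2.connectedComponentsWithStats(m); 
  i=1+np.argmax(st[1:,4]); v,u=np.where(l==i); W=np.array([pt(s,a,b) for a,b in zip(u,v)]); r=cv2.minAreaRect(W[:,:2].astype('f4')); print(n,r,W[:,2].max(),np.median(W[:,2]))
E
```

```text
right [[0.5438, -0.1019], [0.4351, -0.1133], [0.4452, -0.0535]] len [np.float64(0.1093), np.float64(0.1099)] gap 0.0607
right [[0.5426, -0.1062], [0.4315, -0.1191], [0.4417, -0.059]] len [np.float64(0.1119), np.float64(0.1115)] gap 0.061
  hinge [ 0.5432 -0.1041] yaw -9.6 hinge open rad 0.382 grip mid [ 0.4791 -0.0932]
mid [[0.55, 0.0059], [0.4425, -0.0247], [0.4424, 0.034]] len [np.float64(0.1118), np.float64(0.1112)] gap 0.0588
mid [[0.5474, 0.0016], [0.4405, -0.0278], [0.4386, 0.0309]] len [np.float64(0.1109), np.float64(0.1127)] gap 0.0587
  hinge [0.5487 0.0038] yaw 0.4 hinge open rad 0.358 grip mid [0.4837 0.0033]
left [[0.5621, 0.1274], [0.4531, 0.1099], [0.4592, 0.1674]] len [np.float64(0.1104), np.float64(0.1105)] gap 0.0579
left [[0.5609, 0.1231], [0.4497, 0.1058], [0.4555, 0.1634]] len [np.float64(0.1126), np.float64(0.1128)] gap 0.0579
  hinge [0.5615 0.1253] yaw -6.0 hinge open rad 0.35 grip mid [0.4969 0.1321]
[[-0.     0.946  0.323]
 [ 0.002  0.323 -0.946]
 [-1.     0.    -0.002]]
green ((0.7700595259666443, 0.33129948377609253), (0.25741875171661377, 0.8443292379379272), 86.84111785888672) 1.1247445949448083 0.0023931089568371977
orange ((0.8293799161911011, -0.1002228856086731), (1.2516217231750488, 0.3625728487968445), 39.31697463989258) 1.1247445949448083 0.0023870283140698945
```

```bash
cat >> h.py <<'E'
def yaw():
    from scipy.spatial.transform import Rotation as R
    y=R.from_quat(np.roll(manip.state()['tool_rot'],-1)).as_matrix()[:,1]; return np.degrees(np.arctan2(y[1],y[0]))
def plan(x,y,z,ps):
    s=manip.state();p=s['tool_pos'];d=np.array([x,y,z])-p
    f=np.radians(ps);yt=np.array([np.cos(f),np.sin(f)]);zt=np.array([np.sin(f),-np.cos(f)])
    print('t',round(s['time'],2),'tcp',p.round(4),'yaw',yaw().round(1),'w',round(s['gripper_width'],3),'F',s['contact_force'].round(1))
    print('twist x',round(yaw()-ps,1),'then shift cm',np.round(100*np.array([-d[2],d[:2]@yt,d[:2]@zt]),2))
E
python3 - <<'E'
from h import *
import pickle
for cn in ['scene','side']:
 s=pickle.load(open(cn+'0.pkl','rb'))
 for n,lo,hi in [('green',(30,60,0),(90,255,255)),('orange',(5,150,100),(15,255,255))]:
  if (cn,n)==('side','orange'): continue
  m=cv2.inRange(cv2.cvtColor(s['pixels'],cv2.COLOR_BGR2HSV),lo,hi); v,u=np.where(m)
  W=np.array([pt(s,a,b) for a,b in zip(u,v) if s['range_z'][b,a]>0])
  q=(W[:,2]<.03)&(W[:,2]>-.01)&(abs(W[:,0]-.51)<.2)&(abs(abs(W[:,1])-.355)<.2); W=W[q]
  r=cv2.minAreaRect(W[:,:2].astype('f4')); print(cn,n,r,np.percentile(W[:,2],[50,98]))
plan(.479,-.0932,.20,-9.6)
E
```

```text
scene green ((0.5030779838562012, 0.34618109464645386), (0.2460917830467224, 0.31252118945121765), 83.9227523803711) [0.00238698 0.02255093]
scene orange ((0.5030387043952942, -0.3718680739402771), (0.3058766722679138, 0.2670416533946991), 0.8302061557769775) [0.00240978 0.02308693]
side green ((0.5112278461456299, 0.34247827529907227), (0.250661164522171, 0.29757392406463623), 83.92994689941406) [0.00519994 0.0252896 ]
t 0.15 tcp [ 0.2017 -0.591   0.2303] yaw 18.8 w 0.999 F [-0.2 -0.5  0.1]
twist x 28.4 then shift cm [  3.03  19.04 -53.71]
```

```bash
python3 - <<'E'
from h import *
import pickle
s=pickle.load(open('scene0.pkl','rb'))
a=cv2.resize(s['pixels'][115:215,165:285],None,fx=4.5,fy=4.5,interpolation=cv2.INTER_CUBIC)
b=cv2.resize(s['pixels'][190:315,345:480],None,fx=4.5,fy=4.5,interpolation=cv2.INTER_CUBIC)
cv2.imwrite('pics/t1.png',a);cv2.imwrite('pics/t2.png',b)
E
python3 -m inch '[{"fingers":1,"delta_pos":[0,1.5,-5],"twist":[9.5,0,0]},{"fingers":1,"delta_pos":[0,1.5,-5],"twist":[9.5,0,0]},{"fingers":1,"delta_pos":[0,1.5,-5],"twist":[9.5,0,0]},{"fingers":1,"delta_pos":[0,3,-5],"twist":[0,0,0]},{"fingers":1,"delta_pos":[0,3,-5],"twist":[0,0,0]}]'
```

```text
time: 0.78
tool_pos: [0.2981, -0.3475, 0.2311]
tool_rot: [0.456, 0.541, 0.456, -0.541]
contact_force: [1.0, 0.3, -0.1]
gripper_width: 1.001
```

View pics/t1.png

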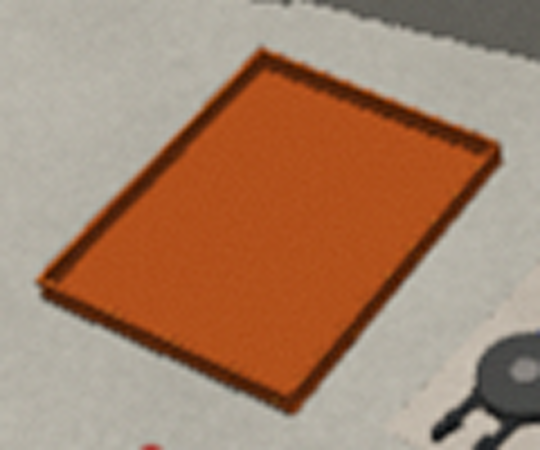

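View pics/t2.png

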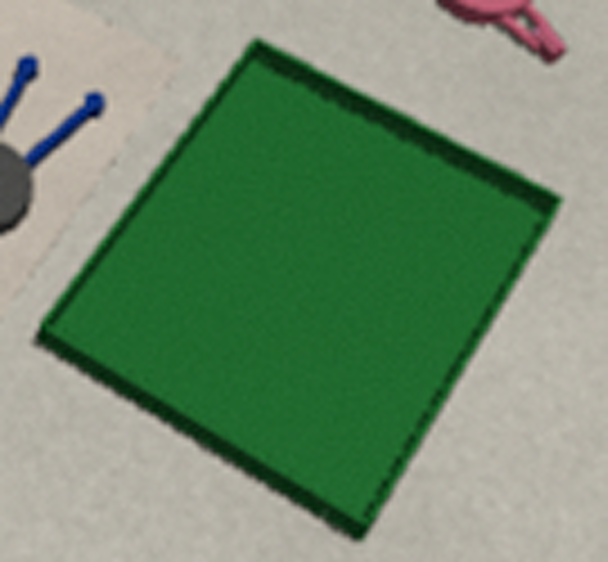

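```bash
python3 - <<'E'
from h import *
import pickle
s=pickle.load(open('scene0.pkl','rb'))
for n,o,L in [('orange',(165,115),[(262,49),(500,148),(290,402),(40,281)]),('green',(345,190),[(257,41),(561,199),(360,529),(38,333)])]:
  C=np.array([pt(s,u/4.5+o[0],v/4.5+o[1],.024)[:2] for u,v in L]); print(n,C.round(4).tolist(),'c',C.mean(0).round(4))
  for i in range(4):
    e=C[(i+1)%4]-C[i]; print('   ',np.linalg.norm(e).round(4),np.degrees(np.arctan2(e[1],e[0])).round(1))
plan(.479,-.0932,.20,-9.6)
E
```

```text
orange [[0.3698, -0.4785], [0.3685, -0.2388], [0.6547, -0.2327], [0.6563, -0.4703]] c [ 0.5123 -0.3551]
    0.2397 90.3
    0.2862 1.2
    0.2376 -89.6
    0.2866 -178.4
green [[0.3614, 0.2492], [0.3852, 0.482], [0.6735, 0.4493], [0.6506, 0.2186]] c [0.5177 0.3498]
    0.234 84.2
    0.2901 -6.5
    0.2318 -95.7
    0.2908 174.0
t 0.78 tcp [ 0.2981 -0.3475  0.2311] yaw -9.7 w 1.001 F [ 1.   0.3 -0.1]
twist x -0.1 then shift cm [  3.11  13.6  -28.09]
```

```bash
python3 -m inch '[{"fingers":1,"delta_pos":[0,2.8,-5.6],"twist":[0,0,0]},{"fingers":1,"delta_pos":[0,2.8,-5.6],"twist":[0,0,0]},{"fingers":1,"delta_pos":[0,2.8,-5.6],"twist":[0,0,0]},{"fingers":1,"delta_pos":[1.5,2.8,-5.6],"twist":[0,0,0]},{"fingers":1,"delta_pos":[1.5,2.8,-5.6],"twist":[0,0,0]}]'
python3 - <<'E'
from h import *
grab('wrist','w1.png'); plan(.484,-.0941,.10,-9.6)
E
```

```text
time: 1.4
tool_pos: [0.4812, -0.0979, 0.2021]
tool_rot: [0.457, 0.54, 0.456, -0.54]
contact_force: [0.7, -0.3, 0.2]
gripper_width: 1.001
t 1.45 tcp [ 0.4828 -0.0919  0.1994] yaw -9.3 w 1.001 F [-2.9  3.9 -1.5]
twist x 0.3 then shift cm [9.94 0.16 0.19]
```

View pics/w1.png

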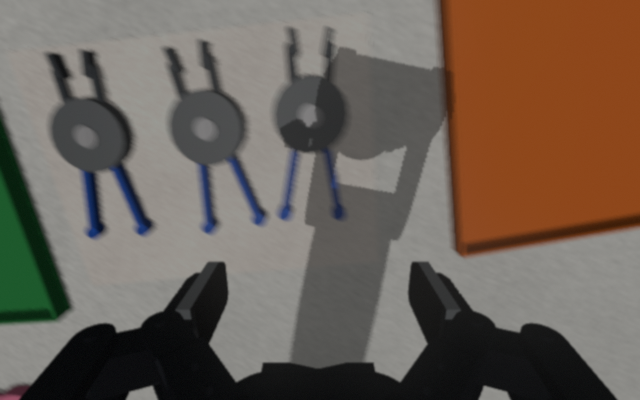

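Wrist view, left to right: tongs with hinges at (86,136), (206,127) and (310,114). Green tray is at the left edge, orange at the right. I'll take a settled picture and refine.

```bash
python3 - <<'E'
from h import *
import pickle
f=grab('wrist'); pickle.dump(f,open('w2.pkl','wb'))
cv2.imwrite('pics/w2.png',cv2.resize(f['pixels'][15:245,35:355],None,fx=2.5,fy=2.5,interpolation=cv2.INTER_CUBIC)); plan(.484,-.0941,.10,-9.6)
E
```

```text
t 1.5 tcp [ 0.481  -0.0949  0.1998] yaw -9.2 w 1.003 F [-0.7 -0.1 -0.3]
twist x 0.4 then shift cm [ 9.98  0.28 -0.13]
```

View pics/w2.png

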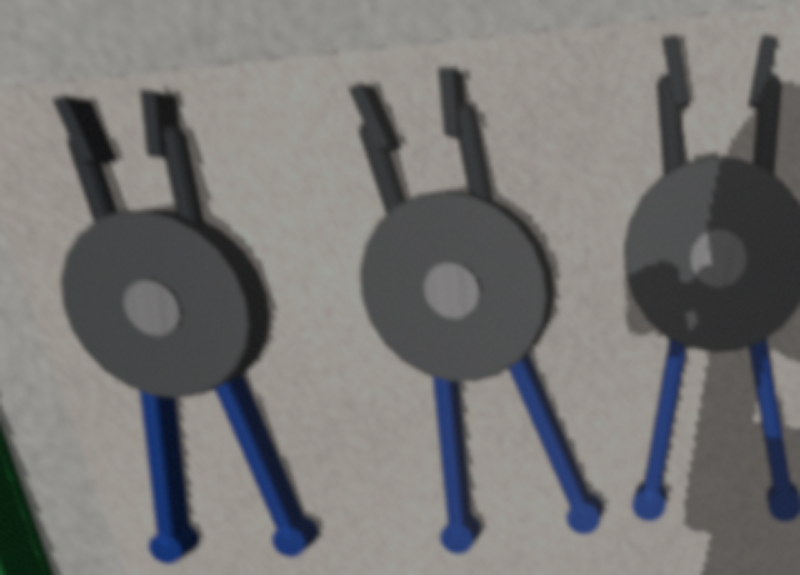

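```bash
cat > m.py <<'E'
from h import *
def meas(f,L,sc,o,zb=0):
    P=[pt(f,u/sc+o[0],v/sc+o[1],z+zb)[:2] for (u,v),z in zip(L,(.019,.012,.012))]
    P[1:]=sorted(P[1:],key=lambda p:p[1]); h=P[0]; g=[p-h for p in P[1:]]
    ax=-(g[0]/np.linalg.norm(g[0])+g[1]/np.linalg.norm(g[1])); ps=np.arctan2(ax[1],ax[0])
    op=np.arccos(g[0]@g[1]/np.linalg.norm(g[0])/np.linalg.norm(g[1]))-2*np.arctan(10/114)
    print('hinge',h.round(4),'yaw',np.degrees(ps).round(1),'open',op.round(3),'len',[np.linalg.norm(x).round(4) for x in g],'grip60',(h-.06*np.array([np.cos(ps),np.sin(ps)])).round(4))
E
python3 - <<'E'
from m import *
import pickle
f=pickle.load(open('w2.pkl','rb'))
for L in [[(718,258),(649,500),(784,502)],[(452,291),(457,536),(584,516)],[(151,308),(167,545),(290,539)]]: meas(f,L,2.5,(35,15))
E
```

```text
hinge [ 0.5423 -0.1046] yaw -9.4 open 0.381 len [np.float64(0.1101), np.float64(0.1094)] grip60 [ 0.4831 -0.0948]
hinge [0.5468 0.003 ] yaw 0.4 open 0.366 len [np.float64(0.1105), np.float64(0.1104)] grip60 [0.4868 0.0025]
hinge [0.56   0.1254] yaw -5.5 open 0.348 len [np.float64(0.1106), np.float64(0.1099)] grip60 [0.5003 0.1312]
```

```bash
python3 -m inch '[{"fingers":0.65,"delta_pos":[5,0.2,0],"twist":[0.3,0,0]},{"fingers":0.65,"delta_pos":[5,0,0],"twist":[0,0,0]},{"fingers":0.65,"delta_pos":[4,0,0],"twist":[0,0,0]},{"fingers":0.65,"delta_pos":[2,0,0],"twist":[0,0,0]},{"fingers":0.65,"delta_pos":[0,0,0],"twist":[0,0,0]}]'
python3 - <<'E'
from h import *
grab('wrist','w3.png'); plan(.4831,-.0948,.003,-9.4)
E
```

```text
time: 2.12
tool_pos: [0.4803, -0.0999, 0.0402]
tool_rot: [-0.453, -0.541, -0.456, 0.543]
contact_force: [0.3, -0.3, -0.7]
gripper_width: 0.824
t 2.17 tcp [ 0.4817 -0.1004  0.0418] yaw -10.0 w 0.827 F [-0.9 -0.2 -0.3]
twist x -0.6 then shift cm [ 3.88  0.05 -0.57]
```

View pics/w3.png

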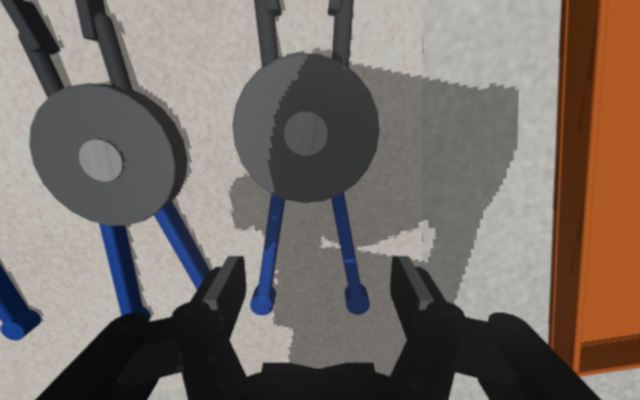

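```bash
python3 -m inch '[{"fingers":0.65,"delta_pos":[0,0,-0.5],"twist":[0,0,0]},{"fingers":0.65,"delta_pos":[0,0,0],"twist":[0,0,0]}]'
python3 - <<'E'
from h import *
grab('wrist','w4.png'); plan(.4831,-.0948,.003,-9.4)
E
```

```text
time: 2.42
tool_pos: [0.4842, -0.0953, 0.0437]
tool_rot: [0.456, 0.542, 0.454, -0.541]
contact_force: [0.0, -0.1, -1.1]
gripper_width: 0.824
t 2.48 tcp [ 0.484  -0.0953  0.0435] yaw -9.9 w 0.829 F [ 0.3 -0.3 -0.2]
twist x -0.5 then shift cm [ 4.05 -0.09 -0.04]
```

View pics/w4.png

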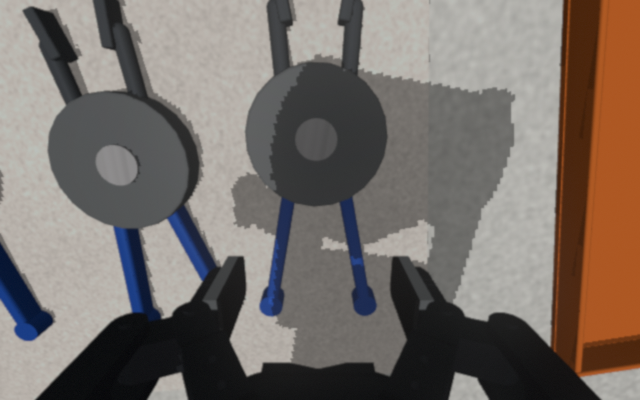

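Handles (275 and 360 px, row 275) are centred between the fingers. Now I'll descend.

```bash
python3 -m inch '[{"fingers":0.65,"delta_pos":[3,0,0],"twist":[0,0,0]},{"fingers":0.65,"delta_pos":[0.8,0,0],"twist":[0,0,0]},{"fingers":0.65,"delta_pos":[0,0,0],"twist":[0,0,0]},{"fingers":0.65,"delta_pos":[0,0,0],"twist":[0,0,0]}]'
python3 - <<'E'
from h import *
plan(.4831,-.0948,.003,-9.4)
E
```

```text
time: 2.98
tool_pos: [0.4839, -0.0955, 0.0052]
tool_rot: [0.455, 0.542, 0.454, -0.541]
contact_force: [-0.0, -0.1, -0.1]
gripper_width: 0.825
t 2.98 tcp [ 0.4839 -0.0955  0.0052] yaw -10.0 w 0.825 F [-0.  -0.1 -0.1]
twist x -0.6 then shift cm [ 0.22 -0.09 -0.05]
```

```bash
python3 -m inch '[{"fingers":0.65,"delta_pos":[0.15,0,0],"twist":[0,0,0]},{"fingers":0.2,"delta_pos":[0,0,0],"twist":[0,0,0]},{"fingers":-0.2,"delta_pos":[0,0,0],"twist":[0,0,0]},{"fingers":-0.6,"delta_pos":[0,0,0],"twist":[0,0,0]},{"fingers":-1,"delta_pos":[0,0,0],"twist":[0,0,0]}]'
python3 -m inch '[{"fingers":-1,"delta_pos":[0,0,0],"twist":[0,0,0]},{"fingers":-1,"delta_pos":[0,0,0],"twist":[0,0,0]},{"fingers":-1,"delta_pos":[0,0,0],"twist":[0,0,0]},{"fingers":-1,"delta_pos":[0,0,0],"twist":[0,0,0]},{"fingers":-1,"delta_pos":[0,0,0],"twist":[0,0,0]}]'
python3 - <<'E'
from h import *
grab('wrist','w5.png'); plan(.4831,-.0948,.003,-9.4)
E
```

```text
time: 3.6
tool_pos: [0.4845, -0.0953, 0.0047]
tool_rot: [0.455, 0.542, 0.454, -0.541]
contact_force: [-2.4, 2.2, 9.9]
gripper_width: 0.292
time: 4.22
tool_pos: [0.4845, -0.0953, 0.0047]
tool_rot: [0.455, 0.542, 0.454, -0.541]
contact_force: [-2.6, 1.9, 9.3]
gripper_width: 0.287
t 4.28 tcp [ 0.4845 -0.0953  0.0047] yaw -10.0 w 0.292 F [-2.4  2.2  9.3]
twist x -0.6 then shift cm [ 0.17 -0.15 -0.03]
```

View pics/w5.png

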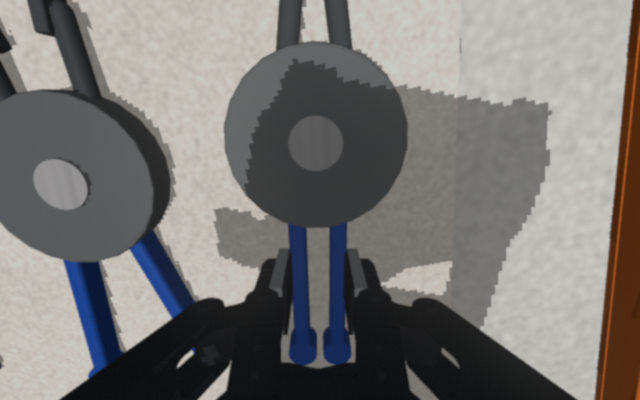

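Width reads 0.29 and the handles in the picture are parallel (about 300 and 338 px), so this one closed fully and is free: green tray. Now lift it and turn.

```bash
python3 -m inch '[{"fingers":-1,"delta_pos":[-1.5,0,0],"twist":[0,0,0]},{"fingers":-1,"delta_pos":[-3,0,0],"twist":[0,0,0]},{"fingers":-1,"delta_pos":[-4,0,0],"twist":[0,0,0]},{"fingers":-1,"delta_pos":[-2,0,0],"twist":[0,0,0]},{"fingers":-1,"delta_pos":[0,0,0],"twist":[0,0,0]}]'
python3 - <<'E'
from h import *
grab('side','s6.png');f=grab('wrist','w6.png'); plan(.5971,.2973,.10,84)
E
```

```text
time: 4.9
tool_pos: [0.4844, -0.0957, 0.11]
tool_rot: [0.456, 0.542, 0.453, -0.541]
contact_force: [-0.0, -0.3, -2.9]
gripper_width: 0.291
t 5.0 tcp [ 0.4825 -0.095   0.107 ] yaw -10.0 w 0.289 F [ 0.5 -0.1 -1.6]
twist x -94.0 then shift cm [ 0.7  40.21  7.3 ]
```

View pics/w6.png

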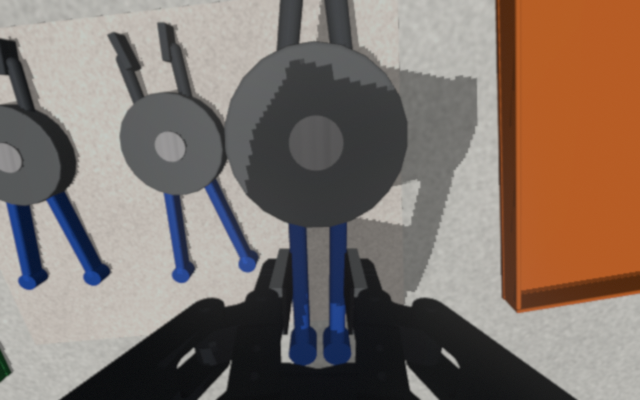

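View pics/s6.png

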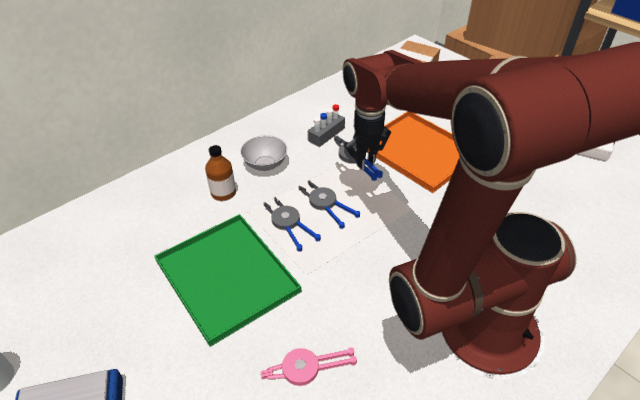

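Held level and closed. Now the turn of -94° in two calls.

```bash
python3 -m inch '[{"fingers":-1,"delta_pos":[0,0,0],"twist":[-9.4,0,0]},{"fingers":-1,"delta_pos":[0,0,0],"twist":[-9.4,0,0]},{"fingers":-1,"delta_pos":[0,0,0],"twist":[-9.4,0,0]},{"fingers":-1,"delta_pos":[0,0,0],"twist":[-9.4,0,0]},{"fingers":-1,"delta_pos":[0,0,0],"twist":[-9.4,0,0]}]'
python3 -m inch '[{"fingers":-1,"delta_pos":[0,0,0],"twist":[-9.4,0,0]},{"fingers":-1,"delta_pos":[0,0,0],"twist":[-9.4,0,0]},{"fingers":-1,"delta_pos":[0,0,0],"twist":[-9.4,0,0]},{"fingers":-1,"delta_pos":[0,0,0],"twist":[-9.4,0,0]},{"fingers":-1,"delta_pos":[0,0,0],"twist":[-9.4,0,0]}]'
python3 - <<'E'
from h import *
plan(.5971,.2973,.10,84)
E
```

```text
time: 5.62
tool_pos: [0.4817, -0.0948, 0.1055]
tool_rot: [0.632, 0.313, 0.635, -0.314]
contact_force: [0.4, -0.4, -1.1]
gripper_width: 0.29
time: 6.25
tool_pos: [0.4818, -0.0948, 0.1055]
tool_rot: [0.705, 0.035, 0.708, -0.035]
contact_force: [0.3, 0.1, -1.1]
gripper_width: 0.291
t 6.25 tcp [ 0.4818 -0.0948  0.1055] yaw 84.3 w 0.291 F [ 0.3  0.1 -1.1]
twist x 0.3 then shift cm [ 0.55 40.2   7.37]
```

```bash
python3 -m inch '[{"fingers":-1,"delta_pos":[0,3,0.5],"twist":[0,0,0]},{"fingers":-1,"delta_pos":[0,5,1],"twist":[0,0,0]},{"fingers":-1,"delta_pos":[0,5,1],"twist":[0,0,0]},{"fingers":-1,"delta_pos":[0,5,1],"twist":[0,0,0]},{"fingers":-1,"delta_pos":[0,5,1],"twist":[0,0,0]}]'
python3 -m inch '[{"fingers":-1,"delta_pos":[0,5,1],"twist":[0,0,0]},{"fingers":-1,"delta_pos":[0,5,1],"twist":[0,0,0]},{"fingers":-1,"delta_pos":[0,5,0.5],"twist":[0,0,0]},{"fingers":-1,"delta_pos":[0,2.2,0.4],"twist":[0,0,0]},{"fingers":-1,"delta_pos":[0,0,0],"twist":[0,0,0]}]'
python3 - <<'E'
from h import *
f=grab('wrist','w7.png');plan(.5971,.2973,.01,84)
E
```

```text
time: 6.88
tool_pos: [0.5507, 0.1303, 0.1055]
tool_rot: [0.705, 0.036, 0.707, -0.037]
contact_force: [0.9, -0.8, -0.7]
gripper_width: 0.291
time: 7.5
tool_pos: [0.5973, 0.2979, 0.1052]
tool_rot: [0.705, 0.035, 0.707, -0.037]
contact_force: [-0.1, -1.0, -1.5]
gripper_width: 0.29
t 7.55 tcp [0.5973 0.2968 0.1053] yaw 84.1 w 0.293 F [-0.6 -0.1 -1.8]
twist x 0.1 then shift cm [ 9.53  0.05 -0.02]
```

View pics/w7.png

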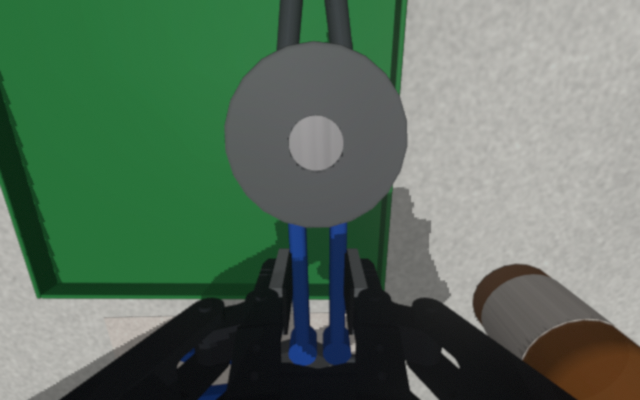

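```bash
python3 -m inch '[{"fingers":-1,"delta_pos":[4,0,0],"twist":[0,0,0]},{"fingers":-1,"delta_pos":[3.5,0,0],"twist":[0,0,0]},{"fingers":-1,"delta_pos":[1.0,0,0],"twist":[0,0,0]},{"fingers":-1,"delta_pos":[0.4,0,0],"twist":[0,0,0]},{"fingers":-1,"delta_pos":[0.2,0,0],"twist":[0,0,0]}]'
python3 -m inch '[{"fingers":-1,"delta_pos":[0.2,0,0],"twist":[0,0,0]},{"fingers":-1,"delta_pos":[0.2,0,0],"twist":[0,0,0]},{"fingers":-1,"delta_pos":[0,0,0],"twist":[0,0,0]}]'
python3 - <<'E'
from h import *
f=grab('wrist','w8.png');plan(.5971,.2973,.0085,84)
E
```

```text
time: 8.18
tool_pos: [0.5996, 0.297, 0.0182]
tool_rot: [0.707, 0.037, 0.705, -0.037]
contact_force: [0.1, -0.6, -1.2]
gripper_width: 0.289
time: 8.55
tool_pos: [0.5985, 0.297, 0.0129]
tool_rot: [0.706, 0.037, 0.706, -0.037]
contact_force: [0.6, -1.0, -1.6]
gripper_width: 0.294
t 8.6 tcp [0.5985 0.297  0.0128] yaw 84.0 w 0.288 F [-0.4 -0.3 -0.8]
twist x 0.0 then shift cm [ 0.43  0.01 -0.14]
```

View pics/w8.png

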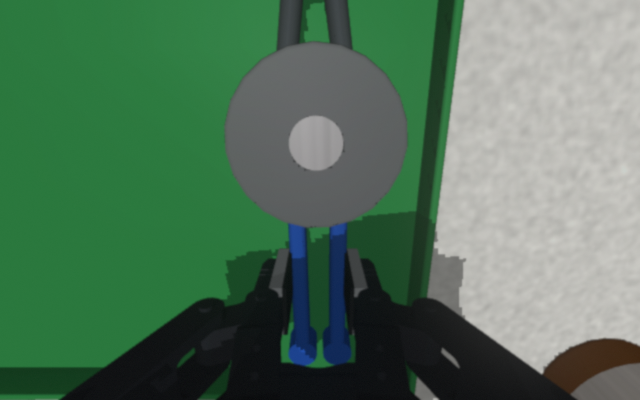

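```bash
python3 -m inch '[{"fingers":-1,"delta_pos":[0.2,0,0],"twist":[0,0,0]},{"fingers":-1,"delta_pos":[0,0,0],"twist":[0,0,0]}]'
python3 -m inch '[{"fingers":-1,"delta_pos":[0.15,0,0],"twist":[0,0,0]},{"fingers":-1,"delta_pos":[0,0,0],"twist":[0,0,0]}]'
```

```text
time: 8.85
tool_pos: [0.5983, 0.2969, 0.0104]
tool_rot: [0.706, 0.037, 0.706, -0.037]
contact_force: [-0.4, 0.7, -1.4]
gripper_width: 0.293
time: 9.1
tool_pos: [0.5985, 0.2969, 0.0091]
tool_rot: [0.706, 0.037, 0.706, -0.037]
contact_force: [-0.2, 0.2, -0.7]
gripper_width: 0.289
```

```bash
python3 -m inch '[{"fingers":-1,"delta_pos":[0.1,0,0],"twist":[0,0,0]},{"fingers":-1,"delta_pos":[0,0,0],"twist":[0,0,0]}]'
python3 -m inch '[{"fingers":-1,"delta_pos":[0.1,0,0],"twist":[0,0,0]},{"fingers":-1,"delta_pos":[0,0,0],"twist":[0,0,0]}]'
```

```text
time: 9.35
tool_pos: [0.5986, 0.297, 0.0087]
tool_rot: [0.706, 0.037, 0.706, -0.037]
contact_force: [-1.0, -1.0, 2.6]
gripper_width: 0.29
time: 9.6
tool_pos: [0.5986, 0.297, 0.0087]
tool_rot: [0.706, 0.037, 0.706, -0.037]
contact_force: [-3.9, -2.0, 8.3]
gripper_width: 0.291
```

Contact with the tray floor. Release slowly, then rise.

```bash
python3 -m inch '[{"fingers":-0.2,"delta_pos":[-0.1,0,0],"twist":[0,0,0]},{"fingers":0.05,"delta_pos":[0,0,0],"twist":[0,0,0]},{"fingers":0.1,"delta_pos":[0,0,0],"twist":[0,0,0]},{"fingers":0.1,"delta_pos":[-1,0,0],"twist":[0,0,0]},{"fingers":0.1,"delta_pos":[-2,0,0],"twist":[0,0,0]}]'
python3 -m inch '[{"fingers":0.1,"delta_pos":[-5,0,0],"twist":[0,0,0]},{"fingers":0.1,"delta_pos":[-5,0,0],"twist":[0,0,0]},{"fingers":0.1,"delta_pos":[0,-5,-1],"twist":[0,0,0]},{"fingers":0.65,"delta_pos":[0,-5,-1],"twist":[0,0,0]},{"fingers":0.65,"delta_pos":[0,0,0],"twist":[0,0,0]}]'
python3 - <<'E'
from h import *
f=grab('wrist','w9.png');plan(.4868,.0025,.06,0.4)
E
```

```text
time: 10.22
tool_pos: [0.5978, 0.2967, 0.0382]
tool_rot: [0.706, 0.037, 0.707, -0.037]
contact_force: [0.0, 0.4, -0.1]
gripper_width: 0.547
time: 10.85
tool_pos: [0.5679, 0.1973, 0.1399]
tool_rot: [0.707, 0.038, 0.706, -0.038]
contact_force: [0.6, -0.4, -0.1]
gripper_width: 0.824
t 10.9 tcp [0.5685 0.1987 0.14  ] yaw 83.9 w 0.824 F [-0.6  0.4 -0.2]
twist x 83.5 then shift cm [ 8.   -8.3  19.56]
```

View pics/w9.png

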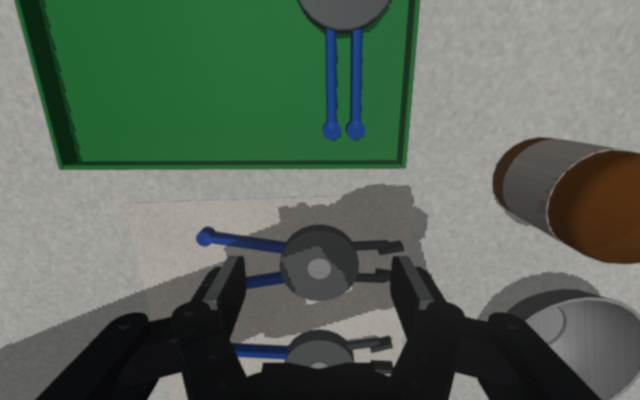

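The first tongs lie flat and closed in the green tray (handles 332 and 356 px). Next are the left tongs: grip (.5003,.1312), yaw -5.5.

```bash
python3 -m inch '[{"fingers":0.65,"delta_pos":[0,0,0],"twist":[10,0,0]},{"fingers":0.65,"delta_pos":[0,0,0],"twist":[10,0,0]},{"fingers":0.65,"delta_pos":[0,0,0],"twist":[10,0,0]},{"fingers":0.65,"delta_pos":[0,0,0],"twist":[10,0,0]},{"fingers":0.65,"delta_pos":[0,0,0],"twist":[10,0,0]}]'
python3 -m inch '[{"fingers":0.65,"delta_pos":[0,0,0],"twist":[10,0,0]},{"fingers":0.65,"delta_pos":[0,0,0],"twist":[10,0,0]},{"fingers":0.65,"delta_pos":[0,0,0],"twist":[10,0,0]},{"fingers":0.65,"delta_pos":[0,0,0],"twist":[9.4,0,0]},{"fingers":0.65,"delta_pos":[0,0,0],"twist":[0,0,0]}]'
python3 - <<'E'
from h import *
plan(.5003,.1312,.05,-5.5)
E
```

```text
time: 11.52
tool_pos: [0.569, 0.2009, 0.1394]
tool_rot: [0.624, 0.334, 0.623, -0.333]
contact_force: [0.3, 0.1, -0.7]
gripper_width: 0.828
time: 12.15
tool_pos: [0.5688, 0.2007, 0.1392]
tool_rot: [0.477, 0.523, 0.477, -0.522]
contact_force: [-0.3, -0.9, -0.1]
gripper_width: 0.824
t 12.15 tcp [0.5688 0.2007 0.1392] yaw -5.2 w 0.824 F [-0.3 -0.9 -0.1]
twist x 0.3 then shift cm [ 8.92 -6.16  7.57]
```

```bash
python3 -m inch '[{"fingers":0.65,"delta_pos":[0,-3,3.8],"twist":[0.3,0,0]},{"fingers":0.65,"delta_pos":[0,-3.2,3.8],"twist":[0,0,0]},{"fingers":0.65,"delta_pos":[4.5,0,0],"twist":[0,0,0]},{"fingers":0.65,"delta_pos":[4.4,0,0],"twist":[0,0,0]},{"fingers":0.65,"delta_pos":[0,0,0],"twist":[0,0,0]}]'
python3 -m inch '[{"fingers":0.65,"delta_pos":[0,0,0],"twist":[0,0,0]}]'
python3 - <<'E'
from h import *
f=grab('wrist','w10.png');plan(.5003,.1312,.0065,-5.5)
E
```

```text
time: 12.78
tool_pos: [0.4962, 0.1299, 0.0461]
tool_rot: [-0.474, -0.521, -0.477, 0.526]
contact_force: [-0.6, -0.2, 0.1]
gripper_width: 0.826
time: 12.9
tool_pos: [0.5006, 0.1303, 0.051]
tool_rot: [0.476, 0.524, 0.475, -0.523]
contact_force: [-1.2, 0.2, 1.1]
gripper_width: 0.823
t 12.95 tcp [0.5011 0.1304 0.0516] yaw -5.6 w 0.825 F [-0.4 -0.4 -0.4]
twist x -0.1 then shift cm [ 4.51 -0.09 -0.07]
```

View pics/w10.png

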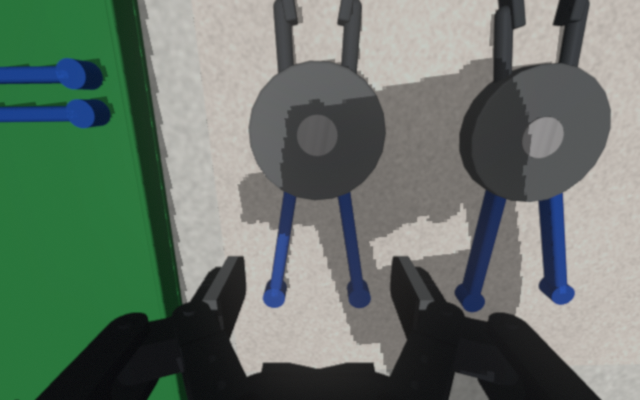

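Handles (280 and 352 px) are centred. Descend and close.

```bash
python3 -m inch '[{"fingers":0.65,"delta_pos":[3.5,0,0],"twist":[0,0,0]},{"fingers":0.65,"delta_pos":[1,0,0],"twist":[0,0,0]},{"fingers":0.65,"delta_pos":[0,0,0],"twist":[0,0,0]},{"fingers":0.65,"delta_pos":[0,0,0],"twist":[0,0,0]},{"fingers":0.2,"delta_pos":[0,0,0],"twist":[0,0,0]}]'
python3 -m inch '[{"fingers":-0.2,"delta_pos":[0,0,0],"twist":[0,0,0]},{"fingers":-0.6,"delta_pos":[0,0,0],"twist":[0,0,0]},{"fingers":-1,"delta_pos":[0,0,0],"twist":[0,0,0]},{"fingers":-1,"delta_pos":[0,0,0],"twist":[0,0,0]},{"fingers":-1,"delta_pos":[0,0,0],"twist":[0,0,0]}]'
python3 -m inch '[{"fingers":-1,"delta_pos":[0,0,0],"twist":[0,0,0]},{"fingers":-1,"delta_pos":[0,0,0],"twist":[0,0,0]},{"fingers":-1,"delta_pos":[0,0,0],"twist":[0,0,0]}]'
python3 - <<'E'
from h import *
f=grab('wrist','w11.png');plan(.5003,.1312,.0065,-5.5)
E
```

```text
time: 13.58
tool_pos: [0.5002, 0.1301, 0.0055]
tool_rot: [0.475, 0.525, 0.474, -0.523]
contact_force: [1.0, 3.7, 1.5]
gripper_width: 0.626
time: 14.2
tool_pos: [0.5008, 0.1306, 0.0073]
tool_rot: [0.475, 0.525, 0.474, -0.523]
contact_force: [-4.8, 1.0, 14.3]
gripper_width: 0.404
time: 14.58
tool_pos: [0.5008, 0.1306, 0.0073]
tool_rot: [0.475, 0.525, 0.474, -0.523]
contact_force: [-4.9, 2.2, 14.0]
gripper_width: 0.403
t 14.62 tcp [0.5008 0.1306 0.0073] yaw -5.7 w 0.402 F [-4.6  1.7 13.5]
twist x -0.2 then shift cm [ 0.08 -0.06 -0.05]
```

View pics/w11.png

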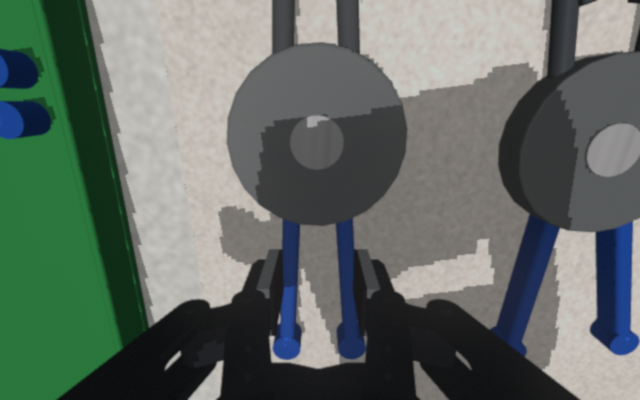

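Width 0.403 × 85 = 34.3 mm with the handles diverging, so it has jammed and is seized: orange tray.

```bash
python3 -m inch '[{"fingers":-1,"delta_pos":[-1.5,0,0],"twist":[0,0,0]},{"fingers":-1,"delta_pos":[-3,0,0],"twist":[0,0,0]},{"fingers":-1,"delta_pos":[-4,0,0],"twist":[0,0,0]},{"fingers":-1,"delta_pos":[-2,0,0],"twist":[0,0,0]},{"fingers":-1,"delta_pos":[0,0,0],"twist":[0,0,0]}]'
python3 - <<'E'
from h import *
grab('side','s12.png');f=grab('wrist','w12.png'); plan(.591,-.397,.10,91)
E
```

```text
time: 15.25
tool_pos: [0.5006, 0.13, 0.1115]
tool_rot: [0.476, 0.525, 0.474, -0.523]
contact_force: [-0.7, -0.3, -1.5]
gripper_width: 0.389
t 15.35 tcp [0.4985 0.1297 0.1084] yaw -5.7 w 0.386 F [-0.   0.8 -2.4]
twist x -96.7 then shift cm [  0.84 -52.83   8.33]
```

View pics/w12.png

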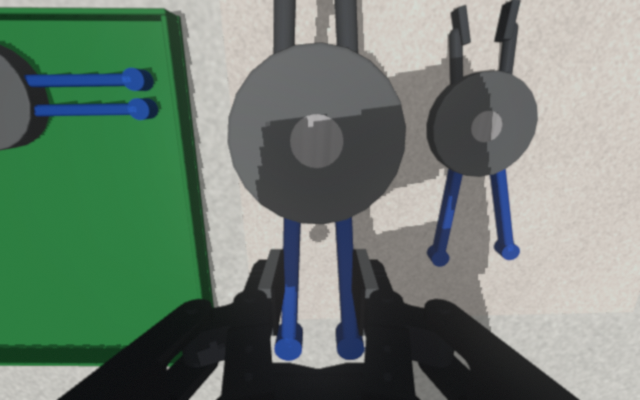

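View pics/s12.png

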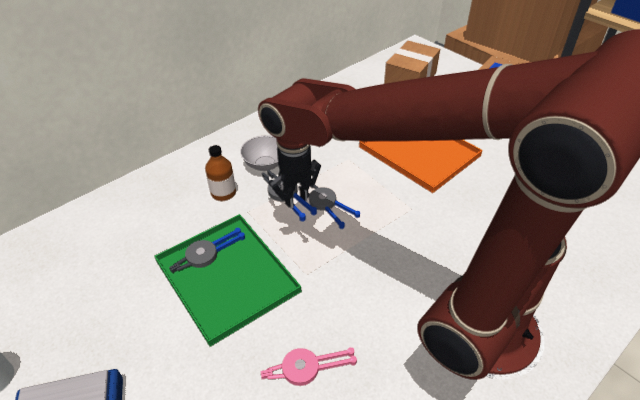

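```bash
python3 -m inch '[{"fingers":-1,"delta_pos":[0,0,0],"twist":[-9.7,0,0]},{"fingers":-1,"delta_pos":[0,0,0],"twist":[-9.7,0,0]},{"fingers":-1,"delta_pos":[0,0,0],"twist":[-9.7,0,0]},{"fingers":-1,"delta_pos":[0,0,0],"twist":[-9.7,0,0]},{"fingers":-1,"delta_pos":[0,0,0],"twist":[-9.7,0,0]}]'
python3 -m inch '[{"fingers":-1,"delta_pos":[0,0,0],"twist":[-9.7,0,0]},{"fingers":-1,"delta_pos":[0,0,0],"twist":[-9.7,0,0]},{"fingers":-1,"delta_pos":[0,0,0],"twist":[-9.7,0,0]},{"fingers":-1,"delta_pos":[0,0,0],"twist":[-9.7,0,0]},{"fingers":-1,"delta_pos":[0,0,0],"twist":[-9.4,0,0]}]'
python3 - <<'E'
from h import *
plan(.591,-.397,.10,91)
E
```

```text
time: 15.98
tool_pos: [0.4977, 0.1297, 0.1069]
tool_rot: [0.648, 0.28, 0.65, -0.282]
contact_force: [-0.2, 0.7, -1.8]
gripper_width: 0.385
time: 16.6
tool_pos: [0.4978, 0.1296, 0.1069]
tool_rot: [0.706, -0.009, 0.708, 0.008]
contact_force: [-0.0, -0.3, -1.4]
gripper_width: 0.385
t 16.6 tcp [0.4978 0.1296 0.1069] yaw 91.4 w 0.385 F [-0.  -0.3 -1.4]
twist x 0.4 then shift cm [  0.69 -52.82   8.4 ]
```

```bash
python3 -m inch '[{"fingers":-1,"delta_pos":[0,-3,0.5],"twist":[0.4,0,0]},{"fingers":-1,"delta_pos":[0,-5,0.8],"twist":[0,0,0]},{"fingers":-1,"delta_pos":[0,-5,0.8],"twist":[0,0,0]},{"fingers":-1,"delta_pos":[0,-5,0.8],"twist":[0,0,0]},{"fingers":-1,"delta_pos":[0,-5,0.8],"twist":[0,0,0]}]'
python3 -m inch '[{"fingers":-1,"delta_pos":[0,-5,0.8],"twist":[0,0,0]},{"fingers":-1,"delta_pos":[0,-5,0.8],"twist":[0,0,0]},{"fingers":-1,"delta_pos":[0,-5,0.8],"twist":[0,0,0]},{"fingers":-1,"delta_pos":[0,-5,0.8],"twist":[0,0,0]},{"fingers":-1,"delta_pos":[0,-5,0.8],"twist":[0,0,0]}]'
python3 -m inch '[{"fingers":-1,"delta_pos":[0,-3.5,0.5],"twist":[0,0,0]},{"fingers":-1,"delta_pos":[0,-1.3,0.2],"twist":[0,0,0]},{"fingers":-1,"delta_pos":[0,0,0],"twist":[0,0,0]},{"fingers":-1,"delta_pos":[0,0,0],"twist":[0,0,0]}]'
python3 - <<'E'
from h import *
f=grab('wrist','w13.png');plan(.591,-.397,.0125,91)
E
```

```text
time: 17.23
tool_pos: [0.5378, -0.101, 0.107]
tool_rot: [0.706, -0.004, 0.708, 0.004]
contact_force: [0.0, -0.7, -1.3]
gripper_width: 0.387
time: 17.85
tool_pos: [0.5807, -0.3502, 0.1064]
tool_rot: [0.706, -0.003, 0.708, 0.005]
contact_force: [-0.3, 0.3, -0.9]
gripper_width: 0.391
time: 18.35
tool_pos: [0.589, -0.3955, 0.1083]
tool_rot: [0.707, -0.004, 0.708, 0.005]
contact_force: [-0.2, 0.0, -1.9]
gripper_width: 0.387
t 18.4 tcp [ 0.5891 -0.3955  0.1086] yaw 90.7 w 0.394 F [ 0.   0.3 -0.5]
twist x -0.3 then shift cm [ 9.61 -0.15  0.18]
```

View pics/w13.png

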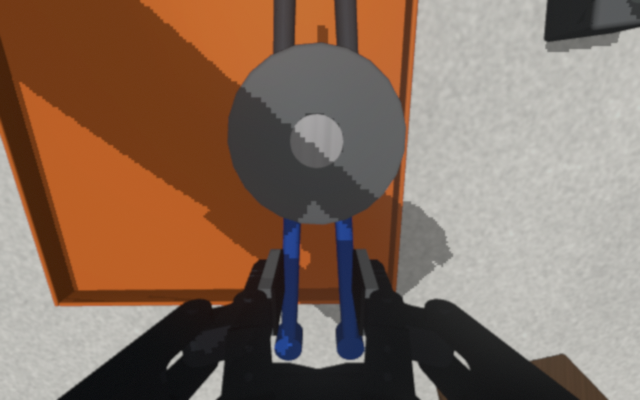

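```bash
python3 - <<'E'
from h import *
import pickle
s=pickle.load(open('scene0.pkl','rb'))
for p in [(63,160),(137,175),(120,200),(75,190),(105,165)]: print(pt(s,*p).round(3))
E
python3 -m inch '[{"fingers":-1,"delta_pos":[4,0,0],"twist":[0,0,0]},{"fingers":-1,"delta_pos":[3.5,0,0],"twist":[0,0,0]},{"fingers":-1,"delta_pos":[1.0,0,0],"twist":[0,0,0]},{"fingers":-1,"delta_pos":[0.3,0,0],"twist":[0,0,0]},{"fingers":-1,"delta_pos":[0,0,0],"twist":[0,0,0]}]'
```

```text
[ 0.779 -0.907 -0.002]
[ 0.712 -0.587  0.028]
[ 0.821 -0.553  0.033]
[ 0.875 -0.683  0.066]
[ 0.763 -0.646  0.098]
time: 19.02
tool_pos: [0.5903, -0.3976, 0.0231]
tool_rot: [0.708, -0.005, 0.706, 0.003]
contact_force: [1.1, -0.4, -0.8]
gripper_width: 0.39
```

```bash
python3 -m inch '[{"fingers":-1,"delta_pos":[0.4,0,0],"twist":[0,0,0]},{"fingers":-1,"delta_pos":[0.3,0,0],"twist":[0,0,0]},{"fingers":-1,"delta_pos":[0,0,0],"twist":[0,0,0]}]'
python3 -m inch '[{"fingers":-1,"delta_pos":[0.2,0,0],"twist":[0,0,0]},{"fingers":-1,"delta_pos":[0,0,0],"twist":[0,0,0]}]'
python3 -m inch '[{"fingers":-1,"delta_pos":[0.15,0,0],"twist":[0,0,0]},{"fingers":-1,"delta_pos":[0,0,0],"twist":[0,0,0]}]'
python3 -m inch '[{"fingers":-1,"delta_pos":[0.1,0,0],"twist":[0,0,0]},{"fingers":-1,"delta_pos":[0,0,0],"twist":[0,0,0]}]'
```

```text
time: 19.4
tool_pos: [0.5892, -0.397, 0.014]
tool_rot: [0.707, -0.004, 0.707, 0.004]
contact_force: [1.1, 0.2, -2.1]
gripper_width: 0.389
time: 19.65
tool_pos: [0.5892, -0.3972, 0.0121]
tool_rot: [0.707, -0.004, 0.707, 0.004]
contact_force: [0.4, -0.3, -0.8]
gripper_width: 0.388
time: 19.9
tool_pos: [0.5894, -0.3972, 0.0115]
tool_rot: [0.707, -0.004, 0.707, 0.004]
contact_force: [-1.9, 1.5, 4.7]
gripper_width: 0.384
time: 20.15
tool_pos: [0.5894, -0.3972, 0.0115]
tool_rot: [0.707, -0.004, 0.707, 0.004]
contact_force: [-5.0, 1.8, 9.7]
gripper_width: 0.387
```

```bash
python3 -m inch '[{"fingers":-0.1,"delta_pos":[-0.1,0,0],"twist":[0,0,0]},{"fingers":0.1,"delta_pos":[0,0,0],"twist":[0,0,0]},{"fingers":0.2,"delta_pos":[0,0,0],"twist":[0,0,0]},{"fingers":0.2,"delta_pos":[-1,0,0],"twist":[0,0,0]},{"fingers":0.2,"delta_pos":[-2,0,0],"twist":[0,0,0]}]'
python3 -m inch '[{"fingers":0.2,"delta_pos":[-5,0,0],"twist":[0,0,0]},{"fingers":0.2,"delta_pos":[-5,0,0],"twist":[0,0,0]},{"fingers":0.2,"delta_pos":[-2,0,-2],"twist":[0,0,0]},{"fingers":0.65,"delta_pos":[0,0,-3],"twist":[0,0,0]},{"fingers":0.65,"delta_pos":[0,0,0],"twist":[0,0,0]}]'
python3 - <<'E'
from h import *
f=grab('wrist','w14.png');plan(.4868,.0025,.05,0.4)
E
```

```text
time: 20.78
tool_pos: [0.5887, -0.3967, 0.0407]
tool_rot: [0.707, -0.004, 0.708, 0.004]
contact_force: [-0.4, -0.1, 1.2]
gripper_width: 0.597
time: 21.4
tool_pos: [0.5385, -0.3982, 0.1632]
tool_rot: [0.708, -0.004, 0.706, 0.003]
contact_force: [-0.0, 0.8, 0.7]
gripper_width: 0.825
t 21.45 tcp [ 0.5392 -0.3981  0.1626] yaw 90.6 w 0.824 F [-0.5 -0.  -0.6]
twist x 90.2 then shift cm [ 11.26  -4.96 -40.09]
```

View pics/w14.png

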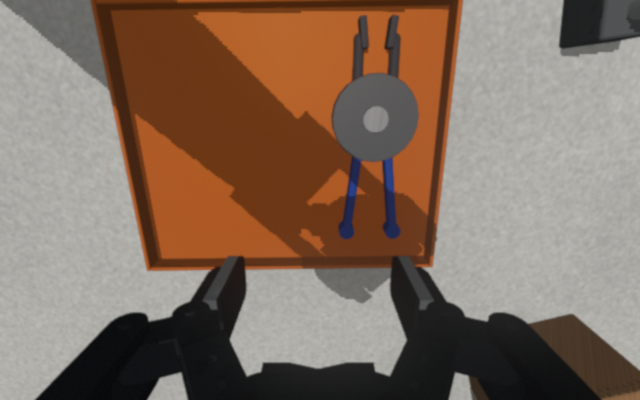

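The seized tongs lie in the orange tray (hinge 376,119), inside the walls and jammed open. Now back for the middle tongs.

```bash
python3 -m inch '[{"fingers":0.65,"delta_pos":[0,5,0],"twist":[0,0,0]},{"fingers":0.65,"delta_pos":[0,5,0],"twist":[0,0,0]},{"fingers":0.65,"delta_pos":[0,5,0],"twist":[0,0,0]},{"fingers":0.65,"delta_pos":[0,5,0],"twist":[0,0,0]},{"fingers":0.65,"delta_pos":[0,5,0],"twist":[0,0,0]}]'
python3 -m inch '[{"fingers":0.65,"delta_pos":[0,5,-1],"twist":[0,0,0]},{"fingers":0.65,"delta_pos":[0,5,-2],"twist":[0,0,0]},{"fingers":0.65,"delta_pos":[0,5,-2],"twist":[0,0,0]},{"fingers":0.65,"delta_pos":[0,0,0],"twist":[10,0,0]},{"fingers":0.65,"delta_pos":[0,0,0],"twist":[10,0,0]}]'
python3 -m inch '[{"fingers":0.65,"delta_pos":[0,0,0],"twist":[10,0,0]},{"fingers":0.65,"delta_pos":[0,0,0],"twist":[10,0,0]},{"fingers":0.65,"delta_pos":[0,0,0],"twist":[10,0,0]},{"fingers":0.65,"delta_pos":[0,0,0],"twist":[10,0,0]},{"fingers":0.65,"delta_pos":[0,0,0],"twist":[10,0,0]}]'
python3 -m inch '[{"fingers":0.65,"delta_pos":[0,0,0],"twist":[10,0,0]},{"fingers":0.65,"delta_pos":[0,0,0],"twist":[10,0,0]},{"fingers":0.65,"delta_pos":[0,0,0],"twist":[0,0,0]}]'
python3 - <<'E'
from h import *
plan(.4868,.0025,.05,0.4)
E
```

```text
time: 22.08
tool_pos: [0.5372, -0.1459, 0.1614]
tool_rot: [0.708, -0.004, 0.707, 0.004]
contact_force: [0.4, 0.5, 0.6]
gripper_width: 0.823
time: 22.7
tool_pos: [0.4853, 0.003, 0.1616]
tool_rot: [0.697, 0.12, 0.696, -0.12]
contact_force: [-0.1, 0.1, 0.0]
gripper_width: 0.825
time: 23.32
tool_pos: [0.4855, 0.0022, 0.1614]
tool_rot: [0.581, 0.404, 0.58, -0.404]
contact_force: [-0.0, -0.4, -1.2]
gripper_width: 0.821
time: 23.7
tool_pos: [0.4854, 0.0021, 0.1613]
tool_rot: [0.504, 0.497, 0.503, -0.496]
contact_force: [1.1, -0.0, 0.0]
gripper_width: 0.826
t 23.7 tcp [0.4854 0.0021 0.1613] yaw 0.8 w 0.826 F [ 1.1 -0.   0. ]
twist x 0.4 then shift cm [11.13  0.14 -0.04]
```

```bash
python3 -m inch '[{"fingers":0.65,"delta_pos":[4,0.1,0],"twist":[0.4,0,0]},{"fingers":0.65,"delta_pos":[5,0,0],"twist":[0,0,0]},{"fingers":0.65,"delta_pos":[2,0,0],"twist":[0,0,0]},{"fingers":0.65,"delta_pos":[0,0,0],"twist":[0,0,0]},{"fingers":0.65,"delta_pos":[0,0,0],"twist":[0,0,0]}]'
python3 - <<'E'
from h import *
f=grab('wrist','w15.png');plan(.4868,.0025,.0065,0.4)
E
```

```text
time: 24.32
tool_pos: [0.487, 0.0017, 0.0521]
tool_rot: [0.502, 0.499, 0.501, -0.498]
contact_force: [-0.4, -0.5, 0.4]
gripper_width: 0.826
t 24.38 tcp [0.4873 0.0016 0.0525] yaw 0.3 w 0.829 F [-0.  -0.8 -0. ]
twist x -0.1 then shift cm [ 4.6  -0.05 -0.09]
```

View pics/w15.png

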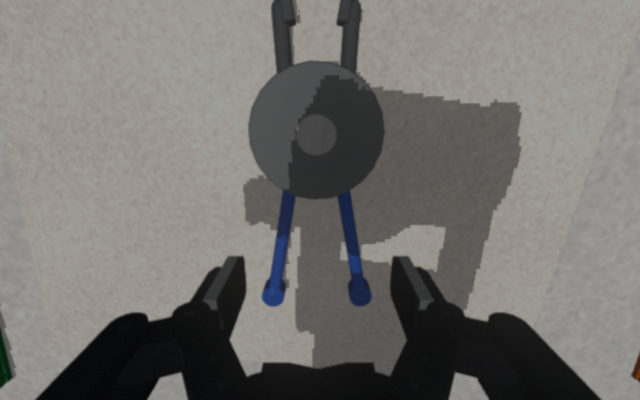

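Centred (handles 275 and 358 px). Descend and squeeze.

```bash
python3 -m inch '[{"fingers":0.65,"delta_pos":[3.5,0,0],"twist":[0,0,0]},{"fingers":0.65,"delta_pos":[1,0,0],"twist":[0,0,0]},{"fingers":0.65,"delta_pos":[0,0,0],"twist":[0,0,0]},{"fingers":0.65,"delta_pos":[0,0,0],"twist":[0,0,0]},{"fingers":0.2,"delta_pos":[0,0,0],"twist":[0,0,0]}]'
python3 -m inch '[{"fingers":-0.2,"delta_pos":[0,0,0],"twist":[0,0,0]},{"fingers":-0.6,"delta_pos":[0,0,0],"twist":[0,0,0]},{"fingers":-1,"delta_pos":[0,0,0],"twist":[0,0,0]},{"fingers":-1,"delta_pos":[0,0,0],"twist":[0,0,0]},{"fingers":-1,"delta_pos":[0,0,0],"twist":[0,0,0]}]'
python3 -m inch '[{"fingers":-1,"delta_pos":[0,0,0],"twist":[0,0,0]},{"fingers":-1,"delta_pos":[0,0,0],"twist":[0,0,0]},{"fingers":-1,"delta_pos":[0,0,0],"twist":[0,0,0]}]'
python3 - <<'E'
from h import *
f=grab('wrist','w16.png');plan(.4868,.0025,.0065,0.4)
E
```

```text
time: 25.0
tool_pos: [0.4868, 0.0017, 0.0069]
tool_rot: [0.502, 0.499, 0.5, -0.498]
contact_force: [-0.2, 1.6, 1.4]
gripper_width: 0.629
time: 25.62
tool_pos: [0.488, 0.0023, 0.0091]
tool_rot: [0.501, 0.5, 0.5, -0.498]
contact_force: [-3.4, 2.0, 12.5]
gripper_width: 0.286
time: 26.0
tool_pos: [0.4881, 0.0023, 0.0092]
tool_rot: [0.501, 0.5, 0.5, -0.498]
contact_force: [-5.1, 4.0, 15.4]
gripper_width: 0.283
t 26.05 tcp [0.4881 0.0023 0.0092] yaw 0.2 w 0.284 F [-5.1  3.4 15.8]
twist x -0.2 then shift cm [ 0.27 -0.13 -0.02]
```

View pics/w16.png

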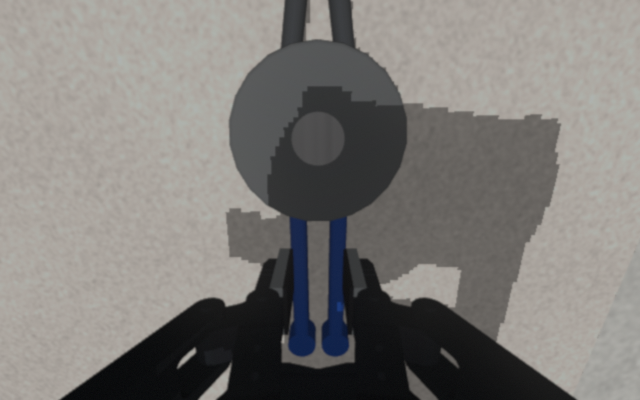

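Width 0.284 with parallel handles: free, so green tray.

```bash
python3 -m inch '[{"fingers":-1,"delta_pos":[-1,0,0],"twist":[0,0,0]},{"fingers":-1,"delta_pos":[-2,0,0],"twist":[0,0,0]},{"fingers":-1,"delta_pos":[-4,0,0],"twist":[0,0,0]},{"fingers":-1,"delta_pos":[-3,0,0],"twist":[0,0,0]},{"fingers":-1,"delta_pos":[0,0,0],"twist":[0,0,0]}]'
python3 - <<'E'
from h import *
grab('side','s17.png');f=grab('wrist','w17.png'); plan(.4977,.3078,.10,84)
E
```

```text
time: 26.68
tool_pos: [0.4878, 0.0014, 0.1085]
tool_rot: [0.503, 0.5, 0.499, -0.498]
contact_force: [-0.0, 0.0, -2.5]
gripper_width: 0.281
t 26.77 tcp [0.4851 0.0018 0.1048] yaw 0.2 w 0.287 F [ 0.3 -0.1 -2.4]
twist x -83.8 then shift cm [ 0.48 30.57 -1.95]
```

View pics/w17.png

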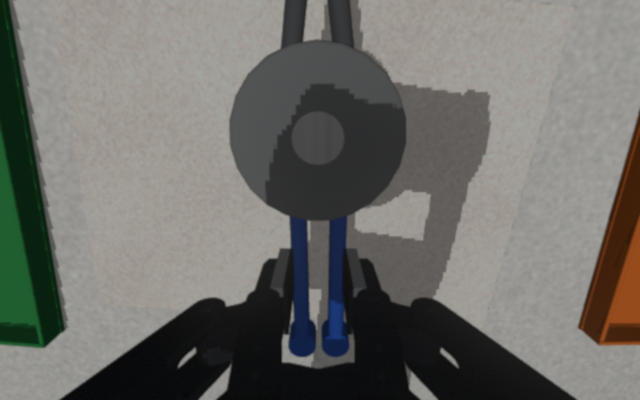

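View pics/s17.png

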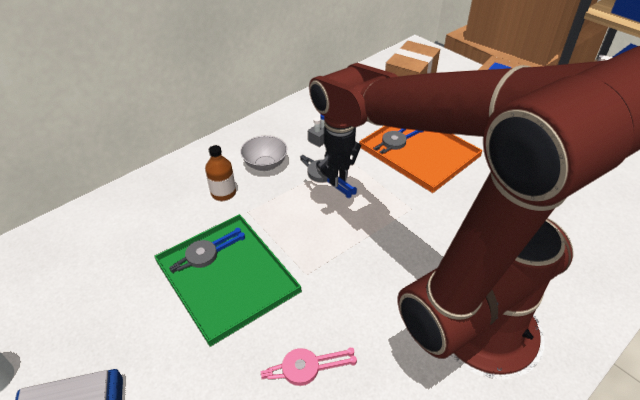

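Firm grip, no slip. Turn and carry.

```bash
python3 -m inch '[{"fingers":-1,"delta_pos":[0,0,0],"twist":[-9.3,0,0]},{"fingers":-1,"delta_pos":[0,0,0],"twist":[-9.3,0,0]},{"fingers":-1,"delta_pos":[0,0,0],"twist":[-9.3,0,0]},{"fingers":-1,"delta_pos":[0,0,0],"twist":[-9.3,0,0]},{"fingers":-1,"delta_pos":[0,0,0],"twist":[-9.3,0,0]}]'
python3 -m inch '[{"fingers":-1,"delta_pos":[0,0,0],"twist":[-9.3,0,0]},{"fingers":-1,"delta_pos":[0,0,0],"twist":[-9.3,0,0]},{"fingers":-1,"delta_pos":[0,0,0],"twist":[-9.3,0,0]},{"fingers":-1,"delta_pos":[0,0,0],"twist":[-9.4,0,0]},{"fingers":-1,"delta_pos":[0,0,0],"twist":[0,0,0]}]'
python3 - <<'E'
from h import *
plan(.4977,.3078,.10,84)
E
python3 -m inch '[{"fingers":-1,"delta_pos":[0,3,-0.2],"twist":[0,0,0]},{"fingers":-1,"delta_pos":[0,5,-0.3],"twist":[0,0,0]},{"fingers":-1,"delta_pos":[0,5,-0.3],"twist":[0,0,0]},{"fingers":-1,"delta_pos":[0,5,-0.3],"twist":[0,0,0]},{"fingers":-1,"delta_pos":[0,5,-0.3],"twist":[0,0,0]}]'
python3 -m inch '[{"fingers":-1,"delta_pos":[0,5,-0.3],"twist":[0,0,0]},{"fingers":-1,"delta_pos":[0,2.5,-0.2],"twist":[0,0,0]},{"fingers":-1,"delta_pos":[0,0,0],"twist":[0,0,0]},{"fingers":-1,"delta_pos":[0,0,0],"twist":[0,0,0]}]'
python3 - <<'E'
from h import *
f=grab('wrist','w18.png');plan(.4977,.3078,.0132,84)
E
```

```text
time: 27.4
tool_pos: [0.484, 0.0019, 0.1029]
tool_rot: [0.656, 0.258, 0.66, -0.259]
contact_force: [0.0, 0.0, -0.5]
gripper_width: 0.281
time: 28.02
tool_pos: [0.4843, 0.0019, 0.1033]
tool_rot: [0.705, 0.038, 0.708, -0.037]
contact_force: [0.6, -0.3, -0.6]
gripper_width: 0.281
t 28.02 tcp [0.4843 0.0019 0.1033] yaw 83.9 w 0.281 F [ 0.6 -0.3 -0.6]
twist x -0.1 then shift cm [ 0.33 30.56 -1.86]
time: 28.65
tool_pos: [0.4949, 0.2333, 0.1043]
tool_rot: [0.705, 0.038, 0.707, -0.038]
contact_force: [1.0, 0.3, -1.0]
gripper_width: 0.277
time: 29.15
tool_pos: [0.498, 0.3063, 0.1045]
tool_rot: [0.706, 0.037, 0.707, -0.038]
contact_force: [-0.5, 0.0, -1.9]
gripper_width: 0.283
t 29.2 tcp [0.4982 0.306  0.1048] yaw 83.9 w 0.285 F [ 0.9 -0.1 -1.4]
twist x -0.1 then shift cm [ 9.16  0.17 -0.07]
```

View pics/w18.png

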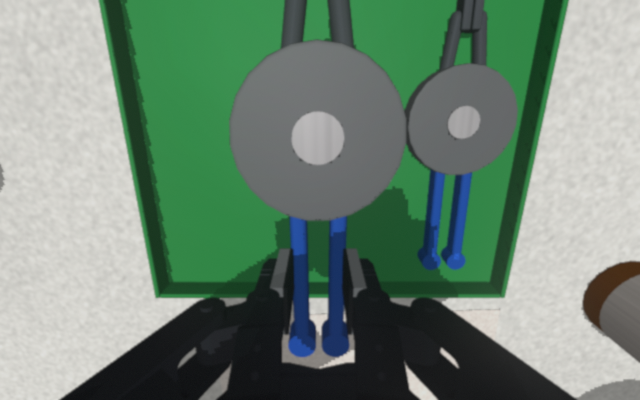

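Clear of the first tongs (hinge 464,122). Lower.

```bash
python3 -m inch '[{"fingers":-1,"delta_pos":[4,0,0],"twist":[0,0,0]},{"fingers":-1,"delta_pos":[3.2,0,0],"twist":[0,0,0]},{"fingers":-1,"delta_pos":[1.0,0,0],"twist":[0,0,0]},{"fingers":-1,"delta_pos":[0.3,0,0],"twist":[0,0,0]},{"fingers":-1,"delta_pos":[0,0,0],"twist":[0,0,0]}]'
python3 -m inch '[{"fingers":-1,"delta_pos":[0.2,0,0],"twist":[0,0,0]},{"fingers":-1,"delta_pos":[0.2,0,0],"twist":[0,0,0]},{"fingers":-1,"delta_pos":[0,0,0],"twist":[0,0,0]}]'
python3 -m inch '[{"fingers":-1,"delta_pos":[0.1,0,0],"twist":[0,0,0]},{"fingers":-1,"delta_pos":[0,0,0],"twist":[0,0,0]}]'
```

```text
time: 29.82
tool_pos: [0.4996, 0.3073, 0.0221]
tool_rot: [0.707, 0.037, 0.705, -0.037]
contact_force: [-0.5, -0.1, -1.6]
gripper_width: 0.288
time: 30.2
tool_pos: [0.4986, 0.3072, 0.0168]
tool_rot: [0.706, 0.037, 0.706, -0.037]
contact_force: [0.2, -0.6, -0.9]
gripper_width: 0.281
time: 30.45
tool_pos: [0.4985, 0.307, 0.0156]
tool_rot: [0.706, 0.037, 0.706, -0.037]
contact_force: [-0.7, -0.6, -1.8]
gripper_width: 0.282
```

```bash
python3 -m inch '[{"fingers":-1,"delta_pos":[0.15,0,0],"twist":[0,0,0]},{"fingers":-1,"delta_pos":[0,0,0],"twist":[0,0,0]}]'
python3 -m inch '[{"fingers":-1,"delta_pos":[0.15,0,0],"twist":[0,0,0]},{"fingers":-1,"delta_pos":[0,0,0],"twist":[0,0,0]}]'
```

```text
time: 30.7
tool_pos: [0.4986, 0.3071, 0.0141]
tool_rot: [0.706, 0.037, 0.706, -0.037]
contact_force: [-0.5, -0.5, -1.2]
gripper_width: 0.283
time: 30.95
tool_pos: [0.4988, 0.3072, 0.0133]
tool_rot: [0.706, 0.037, 0.706, -0.037]
contact_force: [-2.8, -1.3, 4.1]
gripper_width: 0.282
```

Contact at 0.0133, as expected (0.0092 + 0.004). Press slightly, release and rise.

```bash
python3 -m inch '[{"fingers":-0.2,"delta_pos":[0,0,0],"twist":[0,0,0]},{"fingers":0.05,"delta_pos":[0,0,0],"twist":[0,0,0]},{"fingers":0.1,"delta_pos":[0,0,0],"twist":[0,0,0]},{"fingers":0.1,"delta_pos":[-1,0,0],"twist":[0,0,0]},{"fingers":0.1,"delta_pos":[-2,0,0],"twist":[0,0,0]}]'
python3 -m inch '[{"fingers":0.1,"delta_pos":[-5,0,0],"twist":[0,0,0]},{"fingers":0.1,"delta_pos":[-5,0,0],"twist":[0,0,0]},{"fingers":0.1,"delta_pos":[-2,-5,0],"twist":[0,0,0]},{"fingers":0.65,"delta_pos":[0,-5,0],"twist":[0,0,0]},{"fingers":0.65,"delta_pos":[0,-5,0],"twist":[0,0,0]}]'
python3 -m inch '[{"fingers":0.65,"delta_pos":[0,-5,0],"twist":[0,0,0]},{"fingers":0.65,"delta_pos":[0,-5,0],"twist":[0,0,0]},{"fingers":0.65,"delta_pos":[0,0,0],"twist":[0,0,0]},{"fingers":0.65,"delta_pos":[0,0,0],"twist":[0,0,0]}]'
python3 - <<'E'
from h import *
import pickle
f=grab('scene','s20.png');pickle.dump(f,open('s20.pkl','wb'))
f=grab('side','d20.png')
print(manip.state()['tool_pos'],manip.state()['contact_force'])
E
```

```text
time: 31.58
tool_pos: [0.498, 0.3068, 0.0429]
tool_rot: [0.706, 0.037, 0.707, -0.037]
contact_force: [0.3, 1.4, 0.2]
gripper_width: 0.553
time: 32.2
tool_pos: [0.4835, 0.1568, 0.1653]
tool_rot: [0.708, 0.037, 0.705, -0.036]
contact_force: [0.3, -0.4, -0.1]
gripper_width: 0.827
time: 32.7
tool_pos: [0.4731, 0.0586, 0.164]
tool_rot: [0.707, 0.037, 0.705, -0.037]
contact_force: [0.3, -0.3, 0.0]
gripper_width: 0.824
[0.47289941 0.05930141 0.16342806] [-0.69479087  0.19120369 -0.23594039]
```

View pics/s20.png

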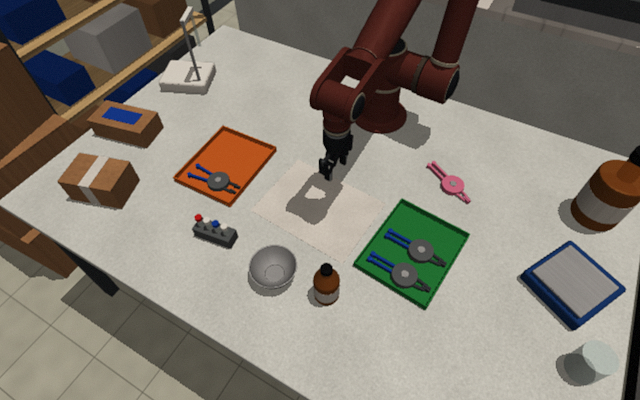

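View pics/d20.png

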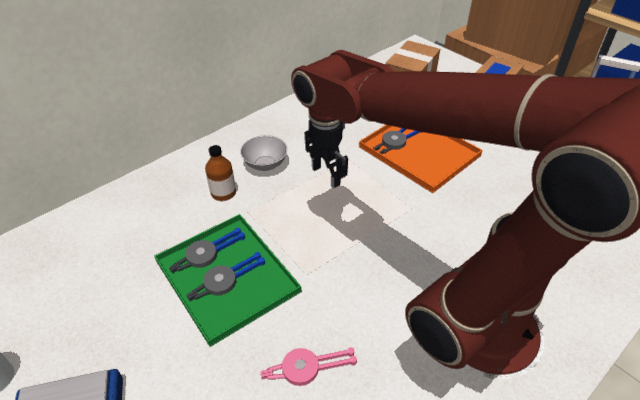

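All three are in the trays, and the bottle (326,285), bowl (272,270) and rack (215,233) have not moved. One check of the handles, heights and hinge positions before I hand in.

```bash
python3 - <<'E'
from h import *
import pickle
f=pickle.load(open('s20.pkl','rb'))
cv2.imwrite('pics/c20.png',np.hstack([cv2.resize(f['pixels'][200:300,355:465],(660,600),interpolation=cv2.INTER_CUBIC)]))
cv2.imwrite('pics/c21.png',cv2.resize(f['pixels'][150:210,180:250],None,fx=8,fy=8,interpolation=cv2.INTER_CUBIC))
for n,(u,v),c,y in [('gr2',(421,250),(.517,.348),-6),('gr1',(404,274),(.517,.348),-6),('or',(218,180),(.511,-.356),1)]:
  p=pt(f,u,v); z=np.median([pt(f,u+i,v+j)[2] for i in(-3,0,3) for j in(-2,0,2)]); d=p[:2]-c; a=np.radians(y)
  print(n,p.round(3),'local',(np.cos(a)*d[0]+np.sin(a)*d[1]).round(3),(-np.sin(a)*d[0]+np.cos(a)*d[1]).round(3),'ztop',z.round(4),'(expect .022-.024)')
E
```

```text
gr2 [0.509 0.373 0.023] local -0.01 0.024 ztop 0.0223 (expect .022-.024)
gr1 [0.608 0.36  0.024] local 0.089 0.021 ztop 0.0213 (expect .022-.024)
or [ 0.59  -0.331  0.022] local 0.079 0.023 ztop 0.0214 (expect .022-.024)
```

View pics/c20.png

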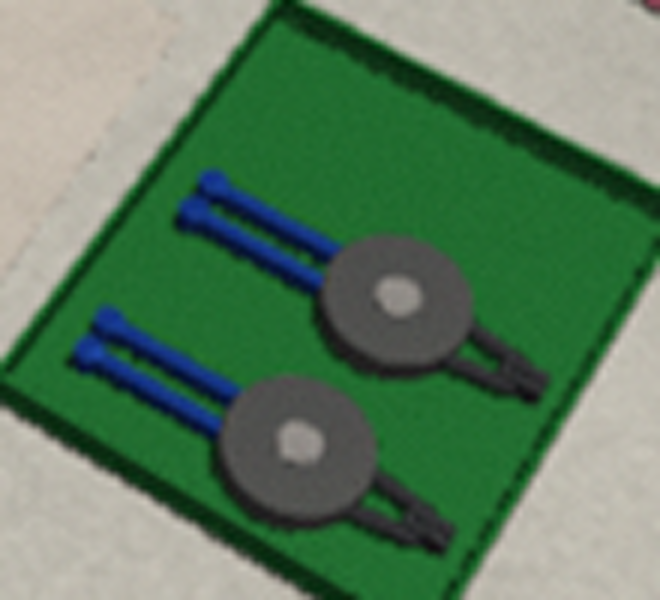

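View pics/c21.png

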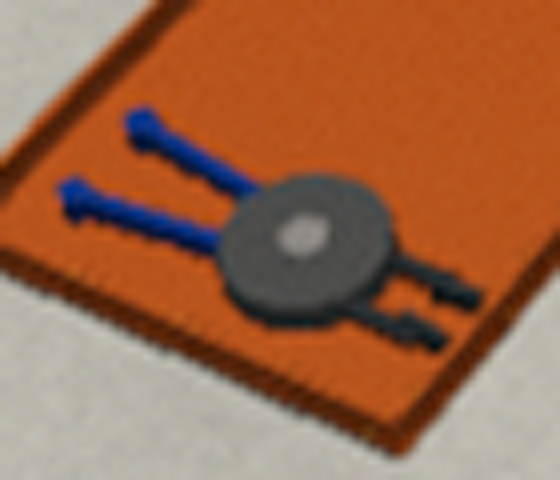

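The crops show both green-tray tongs closed and flat, with handles parallel. The orange-tray one is jammed open and flat.

```bash
python3 -c "
from plant import manip
print(manip.job_done())"
```

```text
the job is handed in; nothing more can be done
None
```

I sorted all three tongs and handed the job in after about 33 s of the 72 s allowed; no verdict was reported.

| Tongs (starting place) | Squeeze result | Verdict | Tray |
|---|---|---|---|
| Right | Gripper reading 0.29, handles parallel | Free | Green stock tray |
| Middle | Gripper reading 0.28, handles parallel | Free | Green stock tray |
| Left | Stopped at 0.40, about 34 mm over the handles, handles spread | Seized | Orange repair tray |

- **Placing:** Each was lowered until it touched the tray floor, then released. The last pictures show all three lying flat and apart. The hinges are within 90 mm (x) and 24 mm (y) of the tray centres. The housing tops measure 21–22 mm, as expected on a tray floor.
- **Surroundings:** The bottle, bowl and rack look unmoved, the pink look-alike was left alone, and the robot ended clear of everything.
- **Disagreements:**
  - The gripper reading for closed handles works out to about 24–25 mm rather than the stated 28 mm. The gap to the seized reading was still clear.
  - While squeezing, the wrist showed an unexplained upward force of 9–16 N, well under the 120 N limit.

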